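Fetch the tape measure from behind the glue and the tin

ROBOT

A 6-joint arm with a two-finger parallel gripper is mounted at the origin on the work surface. World frame = base frame: x ahead of the robot, y to its left, z up, the work surface at z = 0. Lengths are in m, angles in rad, forces in N, time in s.
With the tool pointing down it reaches from about 0.425 to 0.95 m from the base axis. Payload 3.5 kg.
Tool frame: the origin (TCP) lies midway between the tips of the shut fingers; the grasp point (between the pads) lies 19 mm behind it; x points along the fingers, y is the direction in which the jaws open and shut, and the axes are right-handed (so a half turn about x gives the same grasp; the last joint's range is limited). The gripper opens to 85 mm and grips with 20 to 120 N. Pads are 22 mm wide; open, the fingers measure 114 mm over their backs; the gripper's body (76 mm by 85 mm) begins 54 mm behind the grasp point. The pads swing forward as they close: fully open they stand 13 mm farther back than shut.
Start: joints at [0.96, 0.286, 1.577, -0, 1.279, -0.15], TCP at [0.3, 0.605, 0.231] pointing down, gripper open.
Joint ranges: [-2.77, 2.77], [-0.9, 2.22], [0.21, 2.48], [-1.53, 4.67], [0.24, 2.81], [-2.84, 2.84]. Speed limits (rad/s): [2.79, 2.79, 3.14, 3.14, 3.14, 3.14].

INTERFACE

Orientations are given as a unit quaternion [x, y, z, w].
In Python, from plant import ctrl, vision gives the robot as it stands. The module is installed in compiled form; this text tells all that it offers.
- The arm moves only by the tool play_rows, never from a script. Its arguments are lists of equal length, an entry for each row: "claw": the closure in counts, from 0 (fully open) to 255 (shut); "travel": the shift along the tool's x, y, z in m, a list of three; "dr": the turn, a rotation vector about the tool's x, y, z in rad, a list of three. In form: {"claw": [claw, ...], "travel": [[tx, ty, tz], ...], "dr": [[wx, wy, wz], ...]}. A call has 1 to 20 rows; each row is the pose to reach, as a shift and turn from the pose measured when the call began, along the tool's axes at that moment; what a row does not reach only later rows make up. A row lasts 1/10 s, in which the tool goes at most 50 mm and 8.59 degrees, less where a joint would pass 70% of its speed; a pose out of reach is approached as far as the arm can. A call with a gripper value outside its range is refused whole. The fingers move at their own pace and stop on an object; "force" is the grip in N (left out, the last holds). Time passes only in rows, so rows that repeat a pose let the fingers close. It gives the time, the measured TCP pose, the force and the opening at its end, in the units of the state.
- ctrl.get_state(): the state, without advancing time (a new reading comes with each control period).
- vision.read_camera(name): name is "scene" or "top"; returns a dict with "img" (480x640x3 uint8, red, green, blue), "range_z" (480x640 float32, m along the optical axis (not along the pixel's ray), 0 where there is no reading), "K" (3x3 intrinsics, pixels), "world_to_cam" (4x4, takes a point from world to camera coordinates). Camera axes: x right, y up, looking along -z (the intrinsics and any distortion apply to the point x, -y, -z); pixel columns grow to the right and rows downward; lengths in m; the calibration is good to about 2 mm. A picture is of the moment at which its call begins.
- ctrl.sign_off(): hands the job in, once; it reports no verdict.
The state is a dict: "time": time; "qpos": joint angles; "dq": joint speeds; "joint_efforts": joint torques, N m; "eef_pos": TCP position; "tcp_rot": TCP orientation; "contact_force": force on the tool from outside, world axes, zero at the start; "wrist_torque": the same for the moment, N m; "opening": opening from 0.0 (shut) to 1.0 (fully open).
Only numpy, scipy, OpenCV 4.12 (cv2) and the standard library are available. Lean on these libraries where they do the work, as an engineer would, in place of code of your own. Each camera call takes 0.05 s, during which the arm holds its last target.

TASK

The tape measure stands in the half-built wooden tote behind the glue bottle and the rectangular tin. First clear the bottle and the tin out of the way, standing both on the black rubber mat, and only then stand the tape measure upright in the middle of the framed wooden rest, lengthwise in its pocket; after that put the bottle and the tin back in the tote, each upright on the very spot where it stood at the start. Keep the bottle and the tin from toppling, and leave the hammer, the glass jar and the wood offcut where they are.

Things in the scene. Friction and masses are not known exactly. Their poses are not given: they have to be found in the camera images.
- bottle: White plastic glue bottle, round: body 58 mm diameter up to 122 mm, then a shoulder and a narrow grey nozzle to 150 mm. About 0.3 kg. Origin at the centre of its underside, z up. Starts in the tote's front (robot-side) row, on its left or right; grip the body near 110 mm height, where fingers pass above the tape measure.
- tin: Bare metal rectangular tin with a small black screw cap: 48 mm (its x) by 76 mm (its y) by 138 mm high, the cap (30 mm diameter, 15 mm off centre to +y) reaches 150 mm. About 0.35 kg. Origin at the centre of its underside, z up. Starts in the tote's front row beside the bottle; grip it across the 48 mm near 110 mm height.
- tape: Grey and black tape measure standing on its edge: 78 mm long (its x), 36 mm thick (its y, flat sides), 60 mm high with a rounded top. About 0.25 kg. Origin at the centre of its underside, z up. Starts in the tote behind (robot's far side of) the gap between bottle and tin, long way along the tote; about 10 mm free in front of it until they are cleared, over 30 mm behind. Grip it across the 36 mm, about 40 mm above its underside.
- tote: Half-built tool tote of pale wood, open on top, fixed to the bench: 180 mm (its x, front to back) by 274 mm (its y). Floor 10 mm thick; inside 156 by 250 mm. The two long sides (front and back) are 12 mm thick and reach 40 mm above the bench; the two gabled end boards at +y and -y are 12 mm thick and peak at 100 mm. No handle fitted. Origin at the centre of its underside; front (-x) faces the robot.
- mat: The side area: black rubber bench mat, fixed, flat, 240 mm (its x) by 130 mm (its y), 5 mm thick. Origin at the centre of its underside. To the left or right of the tote.
- rest: Wooden rest, fixed: 132 mm (its x) by 90 mm (its y) plywood base 12 mm thick with a dark wood frame 12 mm wide and 10 mm higher (top at 22 mm) around a pocket 108 by 66 mm. Origin at the centre of its underside; the pocket is centred on it, long way along x. On the other side of the tote from the mat.
- hammer: Bystander: claw hammer lying beyond the tote, handle along its x. Leave alone.
- jar: Bystander: closed glass jar with steel lid, 68 mm diameter, 75 mm high; origin at the centre of its underside. Leave alone.
- offcut: Bystander: softwood offcut, 38 mm (x) by 90 mm (y) by 38 mm high, lying near the robot; origin at the centre of its underside. Leave alone.

How it is judged:
By the outcome, as a careful person would: the job done as asked, in the order asked, and still so for the second after the job is handed in, with the robot touching nothing.
It also fails if it takes over 128 s, if anything falls off the work surface, if the arm or the gripper's body presses on something with over 40 N, if the wrist force passes 120 N, or if a joint passes its speed limit or range.

## Working session

There is one attempt and no reset: what is moved stays moved. The work goes in short steps, Python scripts to look and compute and a tool call to move; the robot and the scene stay as the last step left them, time stands still between calls to the robot, and variables do not carry over. Pictures are saved under pics/ and viewed, and the job is handed in when it is done.

Besides the shell and the picture viewer there is one more tool, called after "Emit:" by a JSON object that holds its "api" and its "payload", one argument or row to a line. play_rows: Moves the arm, as the interface text tells. Its arguments: {"type":"object","properties":{"claw":{"type":"array","items":{"type":"number"}},"travel":{"type":"array","items":{"type":"array","items":{"type":"number"}}},"dr":{"type":"array","items":{"type":"array","items":{"type":"number"}}},"force":{"type":"number"}},"required":["claw","travel","dr"]}

```bash
mkdir -p pics; ls; python3 - <<'E'
from plant import ctrl, vision
import cv2,numpy as np
np.set_printoptions(precision=4,suppress=True)
print(ctrl.get_state())
for n in ("scene","top"):
    c=vision.read_camera(n)
    cv2.imwrite(f"pics/{n}0.png",c["img"][:,:,::-1])
    np.savez(f"{n}0.npz",**c)
    print(n,[k for k in c],c["K"],c["world_to_cam"])
E
```

```text
pics
{'time': 0.0, 'qpos': array([ 0.96  ,  0.2872,  1.5782, -0.    ,  1.2786, -0.15  ]), 'dq': array([-0.0001,  0.0021,  0.0002,  0.0007, -0.0008,  0.0018]), 'joint_efforts': array([  0.    , -40.5987, -29.2624,  -0.0001,   0.0059,  -0.    ]), 'eef_pos': array([0.2997, 0.6041, 0.2299]), 'tcp_rot': array([ 0.1607,  0.6887, -0.1623,  0.6881]), 'contact_force': array([ 0.3665,  0.2563, -0.2727]), 'wrist_torque': array([-0.027 ,  0.0072,  0.0088]), 'opening': 0.9958777533088987}
scene ['img', 'range_z', 'K', 'world_to_cam'] [[517.0634   0.     320.1842]
 [  0.     517.0634 238.3068]
 [  0.       0.       1.    ]] [[ 0.1068  0.9943 -0.0012 -0.0519]
 [-0.8098  0.0877  0.5802  0.4232]
 [ 0.577  -0.061   0.8145 -1.3486]
 [ 0.      0.      0.      1.    ]]
top ['img', 'range_z', 'K', 'world_to_cam'] [[512.5605   0.     317.0421]
 [  0.     512.5605 238.9489]
 [  0.       0.       1.    ]] [[ 0.0215 -0.9997  0.013  -0.0179]
 [ 0.985   0.0234  0.1708 -0.5854]
 [-0.1711  0.0092  0.9852 -0.9281]
 [ 0.      0.      0.      1.    ]]
```

View pics/scene0.png

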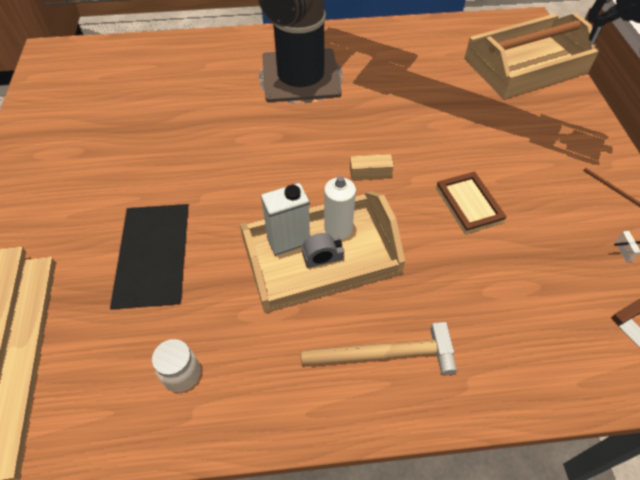

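View pics/top0.png

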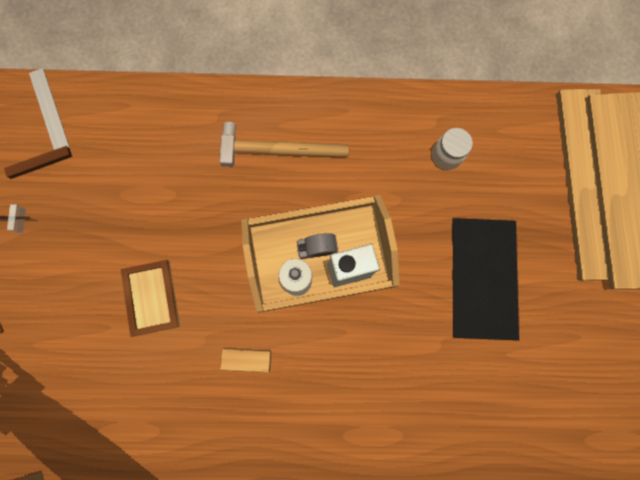

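The top view (up = +x, left = +y) shows the tote at about (320,255), with the bottle at (295,275), the tin at (352,264) and the tape at (318,245). The mat is at (485,278) and the rest at (150,298). The scene view agrees. Next I'll measure these from the depth in both views.

```bash
cat > h.py <<'E'
import numpy as np,cv2
np.set_printoptions(precision=4,suppress=True)
def cloud(c):
    d=c["range_z"].astype(float);K=c["K"];v,u=np.mgrid[:480,:640]
    P=np.stack([(u-K[0,2])/K[0,0]*d,-(v-K[1,2])/K[1,1]*d,-d],-1)
    T=np.linalg.inv(c["world_to_cam"])
    W=P@T[:3,:3].T+T[:3,3]; W[d==0]=np.nan
    return W
def shot(n,tag):
    from plant import vision
    c=vision.read_camera(n); cv2.imwrite(f"pics/{n}_{tag}.png",c["img"][:,:,::-1]); np.savez(f"{n}_{tag}.npz",**c); return c
def project(c,p):
    q=c["world_to_cam"]@np.append(p,1); K=c["K"]
    return np.array([K[0,0]*q[0]/-q[2]+K[0,2],K[1,1]*q[1]/q[2]+K[1,2]])
def rect(pts):
    r=cv2.minAreaRect(pts[:,:2].astype(np.float32)); return np.array(r[0]),np.array(r[1]),r[2]
E
python3 - <<'E'
from h import *
for n in ("scene","top"):
    c=dict(np.load(f"{n}0.npz")); W=cloud(c)
    x,y,z=W[...,0],W[...,1],W[...,2]
    print(n,"table z",np.nanmedian(z[(abs(x-.6)<.4)&(abs(y)<.6)]))
    roi=(x>.45)&(x<.75)&(abs(y)<.2)
    # heightmap pics
    m=np.where(np.isnan(z),0,np.clip(z,0,.16)/.16*255).astype(np.uint8)
    cv2.imwrite(f"pics/h_{n}.png",cv2.applyColorMap(m,2))
    for nm,lo,hi in (("tops",.115,.16),("tintop",.132,.1415),("caps",.145,.16)):
        k=(roi&(z>lo)&(z<hi)).astype(np.uint8)
        N,L,S,C=cv2.connectedComponentsWithStats(k)
        for i in range(1,N):
            if S[i,4]>15:
                p=W[L==i]; print(nm,S[i,4],"z",np.median(p[:,2]),"uv",C[i],"rect",*rect(p))
    rgb=c["img"].astype(int)
    # mat dark
    k=((rgb.max(-1)<45)&(z<.03)&(x>.4)&(x<.9)&(y<-.1)&(y>-.6)).astype(np.uint8)
    N,L,S,C=cv2.connectedComponentsWithStats(k);i=1+S[1:,4].argmax();p=W[L==i];print("mat",np.median(p[:,2]),*rect(p))
    k=((z>.008)&(z<.04)&(x>.4)&(x<.75)&(y>.2)&(y<.5)).astype(np.uint8)
    N,L,S,C=cv2.connectedComponentsWithStats(k);
    for i in range(1,N):
      if S[i,4]>60: p=W[L==i];print("rest?",S[i,4],np.percentile(p[:,2],[5,50,95]),*rect(p))
E
```

```text
scene table z 0.0007990164088906848
tops 736 z 0.13620209444049725 uv [339.8071 192.2853] rect [0.5109 0.0343] [0.0555 0.0572] 83.66548919677734
tops 1270 z 0.14698790973192744 uv [284.7583 204.3669] rect [ 0.5329 -0.0675] [0.0497 0.0772] 16.009416580200195
tintop 362 z 0.1365364351089291 uv [339.9475 190.8978] rect [0.5097 0.0344] [0.0554 0.0561] 87.9450912475586
tintop 145 z 0.13650825020093638 uv [285.4276 210.6897] rect [ 0.5517 -0.0716] [0.0854 0.0374] 77.50074768066406
caps 110 z 0.1501230613151353 uv [340.2818 184.3   ] rect [0.5128 0.0342] [0.0208 0.0262] 11.44400691986084
caps 780 z 0.148334513579514 uv [283.4603 199.2269] rect [ 0.5331 -0.0679] [0.0494 0.0761] 15.45953369140625
mat 0.005844457364594602 [ 0.6201 -0.3599] [0.0025 0.0044] 2.0803208351135254
rest? 2426 [0.0102 0.0151 0.0241] [0.4707 0.3175] [0.1348 0.0945] 13.115772247314453
top table z -0.0004031517715958888
tops 1248 z 0.1469715186519462 uv [354.9423 262.2019] rect [ 0.5319 -0.0698] [0.0485 0.0766] 16.403854370117188
tops 849 z 0.13688841331495838 uv [295.3498 274.6349] rect [0.5091 0.0329] [0.0569 0.0555] 1.3395172357559204
tintop 522 z 0.13633608036473654 uv [295.7126 274.3142] rect [0.5093 0.0319] [0.0542 0.0535] 58.13612747192383
caps 1007 z 0.14747998069448287 uv [355.3942 261.4081] rect [ 0.5317 -0.0697] [0.0475 0.0748] 16.182926177978516
caps 129 z 0.1509238274311584 uv [295.0155 273.3953] rect [0.5093 0.0319] [0.0236 0.0236] 28.311325073242188
mat 0.004038562007991575 [ 0.5239 -0.3398] [0.1268 0.2343] 89.02873229980469
rest? 3297 [0.0091 0.0135 0.0232] [0.4703 0.316 ] [0.1324 0.0922] 13.275978088378906
```

```bash
python3 - <<'E'
from h import *
from scipy.optimize import least_squares
for n in ("scene","top"):
    c=dict(np.load(f"{n}0.npz")); W=cloud(c)
    x,y,z=W[...,0],W[...,1],W[...,2]
    b=W[(np.hypot(x-.510,y-.033)<.04)&(z>.06)&(z<.128)]
    if len(b)>30:
        r=least_squares(lambda q:np.hypot(b[:,0]-q[0],b[:,1]-q[1])-.029,[.51,.033],loss='soft_l1',f_scale=.002)
        print(n,"bottle body",len(b),r.x,r.cost)
    nz=W[(np.hypot(x-.510,y-.033)<.04)&(z>.152)]; print("nozzle",len(nz),nz[:,:2].mean(0) if len(nz) else 0)
    # tape: z .02-.08 inside tote beyond
    u=np.array([np.cos(np.radians(9)),np.sin(np.radians(9))])
    k=((z>.025)&(z<.078)&(x>.53)&(x<.66)&(abs(y)<.09)&(np.hypot(x-.51,y-.033)>.034)).astype(np.uint8)
    N,L,S,C=cv2.connectedComponentsWithStats(k)
    for i in range(1,N):
        if S[i,4]>40: p=W[L==i];print("comp",S[i,4],C[i],np.percentile(p[:,2],[2,50,98]),*rect(p)); 
    t=W[(z>.055)&(z<.078)&(x>.55)&(x<.64)&(y>-.05)&(y<.06)&(c["img"].max(-1)<140)]
    print("tape hi",len(t),np.percentile(t[:,2],[50,99]),*rect(t))
    # tote walls at z .03-.045
    k=((z>.036)&(z<.105)&(x>.4)&(x<.75)&(abs(y)<.25)).astype(np.uint8)
    k=((z>.034)&(z<.046)&(x>.42)&(x<.75)&(y>-.2)&(y<.2)); p=W[k]; print("tote40",*rect(p))
    m=W[(c["img"].max(-1)<60)&(z<.03)&(z>-.01)&(x>.38)&(x<.7)&(y<-.22)&(y>-.46)]; print("mat",len(m),*rect(m),np.median(m,0))
    r=W[(z>.018)&(z<.03)&(x>.38)&(x<.56)&(y>.22)&(y<.4)]; print("rest rim",len(r),*rect(r),np.median(r[:,2]))
    f=W[(np.hypot(x-.4705,y-.3168)<.03)]; print("rest floor z",np.nanmedian(f[:,2]))
    for nm,(a,bb) in dict(hammer=(.72,.9,)).items(): pass
c=dict(np.load("top0.npz")); cv2.imwrite("pics/crop.png",cv2.resize(c["img"][185:325,230:410,::-1],None,fx=4,fy=4,interpolation=2))
c=dict(np.load("scene0.npz")); cv2.imwrite("pics/crop2.png",cv2.resize(c["img"][165:315,235:415,::-1],None,fx=4,fy=4,interpolation=2))
E
```

```text
scene bottle body 665 [0.5081 0.0344] 0.0002203606148101154
nozzle 71 [0.5119 0.0339]
comp 1522 [312.1544 244.8968] [0.0267 0.0547 0.0753] [ 0.5712 -0.0275] [0.0569 0.1209] 8.445699691772461
comp 735 [338.7143 279.7034] [0.0262 0.0392 0.0431] [0.6454 0.0055] [0.0153 0.1742] 11.680502891540527
tape hi 420 [0.0641 0.0725] [ 0.5709 -0.0153] [0.0532 0.0601] 10.504189491271973
tote40 [ 0.5622 -0.0085] [0.1846 0.2741] 11.738643646240234
mat 6240 [ 0.5243 -0.3393] [0.1262 0.2384] 88.94628143310547 [ 0.5369 -0.3394  0.0054]
rest rim 1034 [0.4707 0.3177] [0.1348 0.0941] 13.159738540649414 0.022234469377301225
rest floor z 0.01259399297029351
top bottle body 80 [0.5096 0.0324] 1.024364231222397e-06
nozzle 80 [0.5086 0.0321]
comp 611 [309.6661 211.0933] [0.0265 0.0382 0.042 ] [0.6463 0.0012] [0.0133 0.1835] 11.964189529418945
comp 818 [317.6601 244.8362] [0.0303 0.0604 0.0703] [ 0.5753 -0.0053] [0.0367 0.078 ] 8.89394474029541
tape hi 442 [0.0649 0.071 ] [ 0.5751 -0.0124] [0.0339 0.0521] 9.102421760559082
tote40 [ 0.5634 -0.0106] [0.1806 0.2734] 11.825332641601562
mat 7542 [ 0.5243 -0.3396] [0.1287 0.2373] 88.75042724609375 [ 0.5204 -0.3391  0.004 ]
rest rim 1320 [0.4703 0.316 ] [0.1323 0.0918] 13.075336456298828 0.02108335050003801
rest floor z 0.011143393196460516
```

View pics/crop.png

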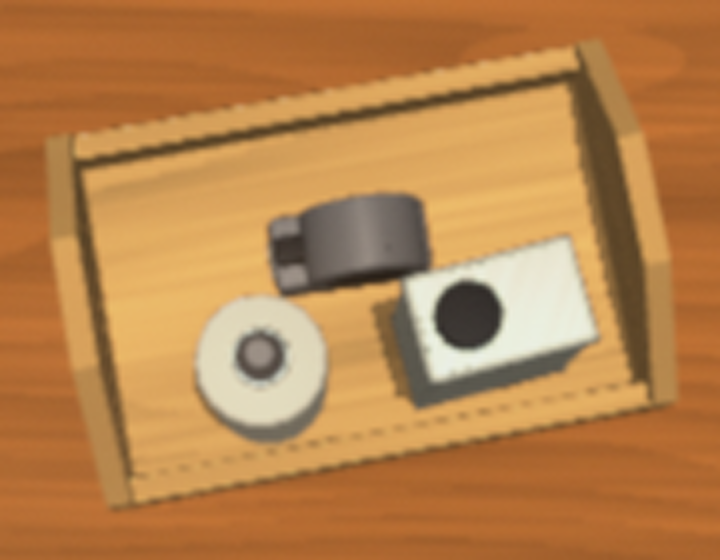

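View pics/crop2.png

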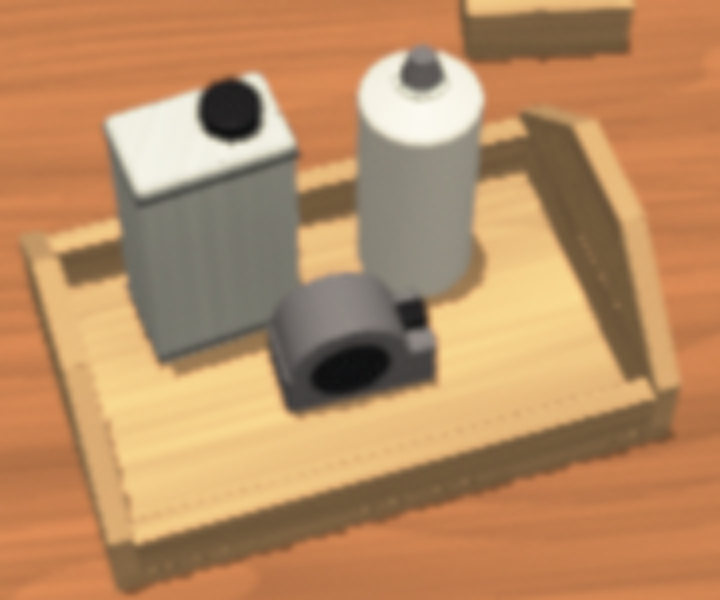

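```bash
cat >> h.py <<'E'
from scipy.spatial.transform import Rotation as R
def target_rot(jaw_deg):
    a=np.radians(jaw_deg); X=np.array([0,0,-1.]);Y=np.array([np.cos(a),np.sin(a),0]);Z=np.cross(X,Y)
    return R.from_matrix(np.stack([X,Y,Z],1))
def go(*wps,s=None):
    """wps: (x,y,z,jaw_deg); prints travel,dr from the current pose"""
    from plant import ctrl
    s=s or ctrl.get_state(); p=s["eef_pos"];r=R.from_quat(s["tcp_rot"]); M=r.as_matrix()
    jd=np.degrees(np.arctan2(M[1,1],M[0,1]))
    print("t",round(s["time"],2),"tcp",p,"jaw deg",round(jd,2),"toolx",M[:,0],"q",s["qpos"],"F",s["contact_force"],"open",round(s["opening"],4))
    for w in wps:
        c=[w[3]+k for k in (-360,-180,0,180,360)]; j=min(c,key=lambda a:abs(a-jd)) if len(w)<5 else w[3]
        print(w,"->jaw",round(j,1),"travel",np.round(r.inv().apply(np.array(w[:3])-p),4),"dr",np.round((r.inv()*target_rot(j)).as_rotvec(),4))
E
python3 -c "
from h import *
go((.532,-.069,.24,16.3),(.532,-.069,.096,16.3))"
```

```text
t 0.1 tcp [0.2998 0.6041 0.2301] jaw deg 63.6 toolx [-0.0013 -0.0018 -1.    ] q [ 0.96    0.2871  1.578   0.      1.2786 -0.15  ] F [ 0.9252 -0.2387  0.5604] open 0.9992
(0.532, -0.069, 0.24, 16.3) ->jaw 16.3 travel [-0.009  -0.4996  0.5073] dr [0.8255 0.0006 0.0022]
(0.532, -0.069, 0.096, 16.3) ->jaw 16.3 travel [ 0.135  -0.4993  0.5074] dr [0.8255 0.0006 0.0022]
```

Emit:
{"api": "play_rows", "payload": {
  "claw": [0,0,0,0,0,0,0,0,0,0,0,0,0,0,0,0,0,0,0,0],
  "travel": [
    [-0.01,-0.025,0.025],
    [-0.01,-0.05,0.05],
    [-0.01,-0.08,0.08],
    [-0.01,-0.11,0.11],
    [-0.01,-0.14,0.14],
    [-0.01,-0.17,0.17],
    [-0.01,-0.2,0.2],
    [-0.01,-0.23,0.23],
    [-0.01,-0.26,0.265],
    [-0.01,-0.29,0.295],
    [-0.01,-0.32,0.325],
    [-0.01,-0.35,0.355],
    [-0.01,-0.38,0.385],
    [-0.01,-0.41,0.415],
    [-0.01,-0.44,0.445],
    [-0.01,-0.47,0.475],
    [-0.01,-0.49,0.495],
    [-0.009,-0.4996,0.5073],
    [-0.009,-0.4996,0.5073],
    [-0.009,-0.4996,0.5073]
  ],
  "dr": [
    [0.04,0,0],
    [0.08,0,0],
    [0.13,0,0],
    [0.18,0,0],
    [0.23,0,0],
    [0.28,0,0],
    [0.33,0,0],
    [0.38,0,0],
    [0.43,0,0],
    [0.48,0,0],
    [0.53,0,0],
    [0.58,0,0],
    [0.63,0,0],
    [0.68,0,0],
    [0.73,0,0],
    [0.78,0,0],
    [0.81,0,0],
    [0.8255,0,0.002],
    [0.8255,0,0.002],
    [0.8255,0,0.002]
  ],
  "force": 40
}}

```text
time: 2.1
eef_pos: [0.5316, -0.0681, 0.2395]
tcp_rot: [0.424, 0.566, -0.424, 0.566]
contact_force: [0.3, -0.3, 0.9]
opening: 0.999
```

```bash
python3 -c "
from h import *
go((.532,-.069,.18,16.3),(.532,-.069,.096,16.3))"
```

```text
t 2.1 tcp [ 0.5316 -0.0681  0.2395] jaw deg 16.34 toolx [-0.001   0.0005 -1.    ] q [-0.3168 -0.0277  1.9087  0.0002  1.2617 -0.602 ] F [ 0.2741 -0.2913  0.9362] open 0.9986
(0.532, -0.069, 0.18, 16.3) ->jaw 16.3 travel [0.0595 0.0002 0.0011] dr [ 0.0006 -0.0008  0.0008]
(0.532, -0.069, 0.096, 16.3) ->jaw 16.3 travel [0.1435 0.0002 0.0011] dr [ 0.0006 -0.0008  0.0008]
```

Emit:
{"api": "play_rows", "payload": {
  "claw": [0,0,0,0,0,0,0,0,0,0],
  "travel": [
    [0.015,0,0.001],
    [0.035,0,0.001],
    [0.055,0,0.001],
    [0.075,0,0.001],
    [0.095,0,0.001],
    [0.115,0,0.001],
    [0.13,0,0.001],
    [0.14,0,0.001],
    [0.1435,0,0.001],
    [0.1435,0,0.001]
  ],
  "dr": [
    [0,0,0],
    [0,0,0],
    [0,0,0],
    [0,0,0],
    [0,0,0],
    [0,0,0],
    [0,0,0],
    [0,0,0],
    [0,0,0],
    [0,0,0]
  ]
}}

```text
time: 3.1
eef_pos: [0.5317, -0.0687, 0.0957]
tcp_rot: [0.424, 0.567, -0.424, 0.565]
contact_force: [0.1, -0.0, 0.6]
opening: 1.001
```

```bash
python3 -c "
from h import *
go((.532,-.069,.096,16.3))
for n in ('scene','top'):
    c=shot(n,'a'); 
    q=project(c,np.array([.532,-.069,.12])).astype(int)
    cv2.imwrite(f'pics/{n}_ac.png',cv2.resize(c['img'][q[1]-75:q[1]+75,q[0]-90:q[0]+90,::-1],None,fx=3,fy=3,interpolation=2))
"; python3 -c "
import cv2,numpy as np
cv2.imwrite('pics/a.png',np.vstack([cv2.imread('pics/scene_ac.png'),cv2.imread('pics/top_ac.png')])[::1][:, :])"
```

```text
t 3.1 tcp [ 0.5317 -0.0687  0.0957] jaw deg 16.36 toolx [-0.0014  0.0007 -1.    ] q [-0.3179  0.1392  2.0182  0.0003  0.9858 -0.6036] F [ 0.0899 -0.0092  0.6168] open 1.0009
(0.532, -0.069, 0.096, 16.3) ->jaw 16.3 travel [-0.0003  0.0002  0.0004] dr [ 0.001  -0.0011  0.0012]
```

View pics/scene_ac.png

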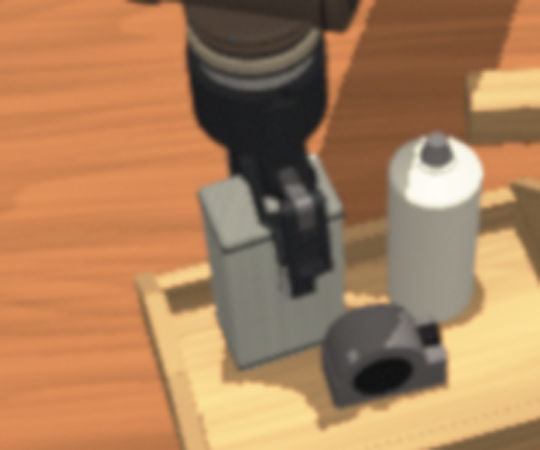

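View pics/top_ac.png

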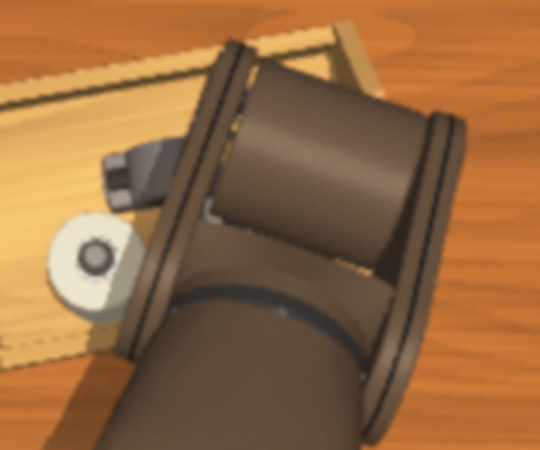

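The fingers straddle the tin, with the tip at about (300,290) in the scene crop, clear of the tape and the bottle. Closing.

Emit:
{"api": "play_rows", "payload": {
  "claw": [60,90,110,130,150,180,200,200,200,200],
  "travel": [
    [0,0,0],
    [0,0,0],
    [0,0,0],
    [0,0,0],
    [0,0,0],
    [0,0,0],
    [0,0,0],
    [0,0,0],
    [0,0,0],
    [0,0,0]
  ],
  "dr": [
    [0,0,0],
    [0,0,0],
    [0,0,0],
    [0,0,0],
    [0,0,0],
    [0,0,0],
    [0,0,0],
    [0,0,0],
    [0,0,0],
    [0,0,0]
  ],
  "force": 50
}}

```text
time: 4.2
eef_pos: [0.5328, -0.0694, 0.0975]
tcp_rot: [0.424, 0.566, -0.424, 0.566]
contact_force: [-2.1, -0.9, 5.0]
opening: 0.556
```

```bash
python3 -c "
from h import *
go((.532,-.069,.225,16.3),(.585,-.34,.225,0),(.585,-.34,.225,16.3))"
```

```text
t 4.2 tcp [ 0.5328 -0.0694  0.0975] jaw deg 16.35 toolx [ 0.0012 -0.0005 -1.    ] q [-0.3183  0.1375  2.0161 -0.0001  0.9866 -0.6036] F [-2.1115 -0.8924  5.0025] open 0.5563
(0.532, -0.069, 0.225, 16.3) ->jaw 16.3 travel [-0.1275 -0.0005 -0.0004] dr [ 0.0008  0.0009 -0.001 ]
(0.585, -0.34, 0.225, 0) ->jaw 0 travel [-0.1273 -0.0259  0.2745] dr [ 0.2853  0.0007 -0.0012]
(0.585, -0.34, 0.225, 16.3) ->jaw 16.3 travel [-0.1273 -0.0259  0.2745] dr [ 0.0008  0.0009 -0.001 ]
```

Emit:
{"api": "play_rows", "payload": {
  "claw": [200,200,200,200,200,200,200,200,200,200,200,200],
  "travel": [
    [-0.005,0,0],
    [-0.01,0,0],
    [-0.02,0,0],
    [-0.03,0,0],
    [-0.045,0,0],
    [-0.06,0,0],
    [-0.075,0,0],
    [-0.09,0,0],
    [-0.105,0,0],
    [-0.12,0,0],
    [-0.1275,0,0],
    [-0.1275,0,0]
  ],
  "dr": [
    [0,0,0],
    [0,0,0],
    [0,0,0],
    [0,0,0],
    [0,0,0],
    [0,0,0],
    [0,0,0],
    [0,0,0],
    [0,0,0],
    [0,0,0],
    [0,0,0],
    [0,0,0]
  ]
}}

```text
time: 5.4
eef_pos: [0.5334, -0.0695, 0.2269]
tcp_rot: [0.424, 0.564, -0.423, 0.568]
contact_force: [-0.1, 0.2, -3.6]
opening: 0.556
```

```bash
python3 -c "
from h import *
go((.585,-.34,.225,0),(.585,-.34,.225,10))
c=shot('scene','b')"
```

```text
t 5.4 tcp [ 0.5334 -0.0695  0.2269] jaw deg 16.35 toolx [ 0.0043 -0.0015 -1.    ] q [-0.3183 -0.0155  1.9202 -0.0001  1.2324 -0.6036] F [-0.0556  0.1814 -3.6081] open 0.5557
(0.585, -0.34, 0.225, 0) ->jaw 0 travel [ 0.0025 -0.0266  0.274 ] dr [ 0.2853  0.0021 -0.004 ]
(0.585, -0.34, 0.225, 10) ->jaw 10 travel [ 0.0025 -0.0266  0.274 ] dr [ 0.1108  0.0024 -0.0038]
```

View pics/scene_b.png

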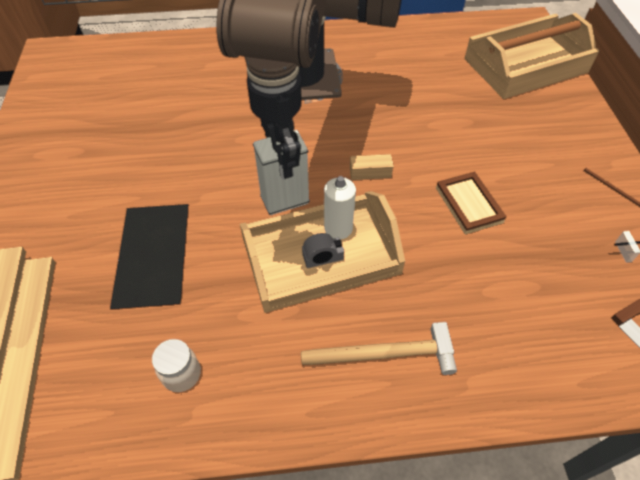

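The tin is held upright, at about (283,180), and reads 3.6 N. Carrying it to the mat.

Emit:
{"api": "play_rows", "payload": {
  "claw": [200,200,200,200,200,200,200,200,200,200,200,200,200,200,200,200,200,200,200,200],
  "travel": [
    [0.0,-0.001,0.008],
    [0.0,-0.002,0.02],
    [0.0,-0.003,0.035],
    [0.0,-0.005,0.052],
    [0.0,-0.007,0.07],
    [0.0,-0.009,0.088],
    [0.0,-0.011,0.106],
    [0.0,-0.012,0.124],
    [0.0,-0.014,0.142],
    [0.001,-0.016,0.16],
    [0.001,-0.017,0.178],
    [0.001,-0.019,0.196],
    [0.002,-0.021,0.214],
    [0.002,-0.023,0.23],
    [0.002,-0.024,0.245],
    [0.002,-0.025,0.257],
    [0.0025,-0.026,0.266],
    [0.0025,-0.0266,0.272],
    [0.0025,-0.0266,0.274],
    [0.0025,-0.0266,0.274]
  ],
  "dr": [
    [0.01,0,-0.002],
    [0.02,0.001,-0.004],
    [0.04,0.002,-0.004],
    [0.06,0.002,-0.004],
    [0.08,0.002,-0.004],
    [0.1,0.002,-0.004],
    [0.12,0.002,-0.004],
    [0.14,0.002,-0.004],
    [0.16,0.002,-0.004],
    [0.18,0.002,-0.004],
    [0.2,0.002,-0.004],
    [0.22,0.002,-0.004],
    [0.235,0.002,-0.004],
    [0.25,0.002,-0.004],
    [0.26,0.002,-0.004],
    [0.27,0.002,-0.004],
    [0.28,0.002,-0.004],
    [0.285,0.002,-0.004],
    [0.285,0.002,-0.004],
    [0.285,0.002,-0.004]
  ]
}}

```text
time: 7.45
eef_pos: [0.5845, -0.3396, 0.2233]
tcp_rot: [0.5, 0.501, -0.5, 0.499]
contact_force: [0.3, 0.0, -5.0]
opening: 0.556
```

```bash
python3 -c "
from h import *
go((.585,-.34,.11,0),(.585,-.34,.0945,0))"
```

```text
t 7.45 tcp [ 0.5845 -0.3396  0.2233] jaw deg 0.03 toolx [-0.0022  0.0009 -1.    ] q [-0.676   0.2956  1.58   -0.0007  1.2683 -0.6762] F [ 0.331   0.0308 -4.9663] open 0.5562
(0.585, -0.34, 0.11, 0) ->jaw 0 travel [0.1133 0.0008 0.0005] dr [ 0.0004 -0.0009  0.0022]
(0.585, -0.34, 0.0945, 0) ->jaw 0 travel [0.1288 0.0008 0.0005] dr [ 0.0004 -0.0009  0.0022]
```

Emit:
{"api": "play_rows", "payload": {
  "claw": [200,200,200,200,200,200,200,200,200,200,200,200,200],
  "travel": [
    [0.01,0,0],
    [0.025,0,0],
    [0.04,0,0],
    [0.055,0,0],
    [0.07,0,0],
    [0.085,0,0],
    [0.1,0,0],
    [0.11,0,0],
    [0.118,0,0],
    [0.123,0,0],
    [0.127,0,0],
    [0.1288,0,0],
    [0.1288,0,0]
  ],
  "dr": [
    [0,0,0.001],
    [0,-0.001,0.002],
    [0,-0.001,0.002],
    [0,-0.001,0.002],
    [0,-0.001,0.002],
    [0,-0.001,0.002],
    [0,-0.001,0.002],
    [0,-0.001,0.002],
    [0,-0.001,0.002],
    [0,-0.001,0.002],
    [0,-0.001,0.002],
    [0,-0.001,0.002],
    [0,-0.001,0.002]
  ]
}}

```text
time: 8.75
eef_pos: [0.5843, -0.3396, 0.0947]
tcp_rot: [0.5, 0.5, -0.5, 0.5]
contact_force: [0.1, -0.8, -3.8]
opening: 0.559
```

```bash
python3 -c "
from h import *
go((.585,-.34,.0925,0))
c=shot('scene','c')
W=cloud(c);x,y,z=W[...,0],W[...,1],W[...,2]
q=project(c,np.array([.585,-.34,.08])).astype(int)
cv2.imwrite('pics/cc.png',cv2.resize(c['img'][q[1]-75:q[1]+75,q[0]-90:q[0]+90,::-1],None,fx=3,fy=3,interpolation=2))"
```

```text
t 8.75 tcp [ 0.5843 -0.3396  0.0947] jaw deg 0.02 toolx [ 0.0001 -0.0003 -1.    ] q [-0.6763  0.4199  1.6677 -0.0002  1.0537 -0.6766] F [ 0.1102 -0.8201 -3.7759] open 0.559
(0.585, -0.34, 0.0925, 0) ->jaw 0 travel [0.0022 0.0007 0.0004] dr [ 0.0004  0.0003 -0.0001]
```

View pics/cc.png

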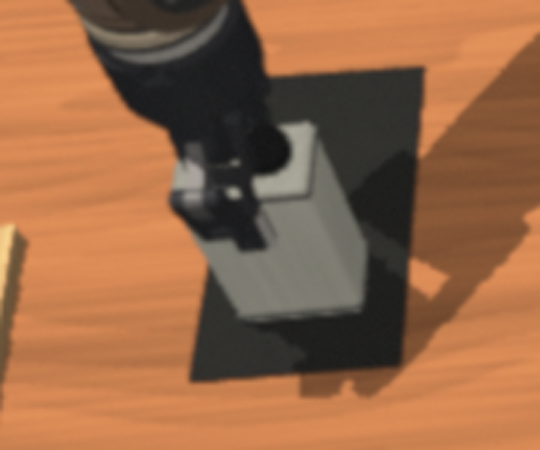

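The tin hangs just above the mat, with its lower edge at about (240–365, 318) well inside the mat outline. Another 2–3 mm down.

Emit:
{"api": "play_rows", "payload": {
  "claw": [200,200,200,200],
  "travel": [
    [0.001,0,0],
    [0.002,0,0],
    [0.0027,0,0],
    [0.0027,0,0]
  ],
  "dr": [
    [0,0,0],
    [0,0,0],
    [0,0,0],
    [0,0,0]
  ]
}}

```text
time: 9.2
eef_pos: [0.5845, -0.3399, 0.0926]
tcp_rot: [0.5, 0.5, -0.5, 0.501]
contact_force: [-0.1, 0.3, -2.7]
opening: 0.558
```

Emit:
{"api": "play_rows", "payload": {
  "claw": [200,200,200],
  "travel": [
    [0.001,0,0],
    [0.0015,0,0],
    [0.0015,0,0]
  ],
  "dr": [
    [0,0,0],
    [0,0,0],
    [0,0,0]
  ]
}}

```text
time: 9.5
eef_pos: [0.5846, -0.34, 0.0926]
tcp_rot: [0.5, 0.5, -0.5, 0.501]
contact_force: [-3.3, 2.2, 5.8]
opening: 0.55
```

Seated, at +5.8 N. Opening and rising.

Emit:
{"api": "play_rows", "payload": {
  "claw": [100,80,50,20,0,0,0,0,0,0,0,0,0,0],
  "travel": [
    [0,0,0],
    [0,0,0],
    [0,0,0],
    [0,0,0],
    [0,0,0],
    [0,0,0],
    [-0.01,0,0],
    [-0.03,0,0],
    [-0.05,0,0],
    [-0.075,0,0],
    [-0.1,0,0],
    [-0.13,0,0],
    [-0.15,0,0],
    [-0.15,0,0]
  ],
  "dr": [
    [0,0,0],
    [0,0,0],
    [0,0,0],
    [0,0,0],
    [0,0,0],
    [0,0,0],
    [0,0,0],
    [0,0,0],
    [0,0,0],
    [0,0,0],
    [0,0,0],
    [0,0,0],
    [0,0,0],
    [0,0,0]
  ]
}}

```text
time: 10.9
eef_pos: [0.5862, -0.3411, 0.2484]
tcp_rot: [0.5, 0.496, -0.5, 0.504]
contact_force: [-0.6, 0.7, 0.2]
opening: 1.001
```

```bash
python3 -c "
from h import *
go((.5095,.033,.24,16.3),(.5095,.033,.097,16.3))
c=shot('scene','d'); W=cloud(c);x,y,z=W[...,0],W[...,1],W[...,2]
k=((z>.115)&(z<.16)&(x>.5)&(x<.66)&(y<-.25)&(y>-.42)).astype(np.uint8)
N,L,S,C=cv2.connectedComponentsWithStats(k)
for i in range(1,N):
  if S[i,4]>30: p=W[L==i];print(S[i,4],C[i],np.median(p[:,2]),*rect(p))
"
```

```text
t 10.9 tcp [ 0.5862 -0.3411  0.2484] jaw deg 0.03 toolx [ 0.0079 -0.0069 -0.9999] q [-0.6761  0.2759  1.5582 -0.0005  1.2971 -0.6766] F [-0.5728  0.6525  0.2385] open 1.0015
(0.5095, 0.033, 0.24, 16.3) ->jaw 16.3 travel [ 0.0052 -0.0766 -0.3742] dr [-0.2839  0.008  -0.0068]
(0.5095, 0.033, 0.097, 16.3) ->jaw 16.3 travel [ 0.1482 -0.0777 -0.3752] dr [-0.2839  0.008  -0.0068]
1520 [129.577  241.1191] 0.14250192506186476 [ 0.5843 -0.3384] [0.0509 0.0775] 0.32655635476112366
```

View pics/scene_d.png

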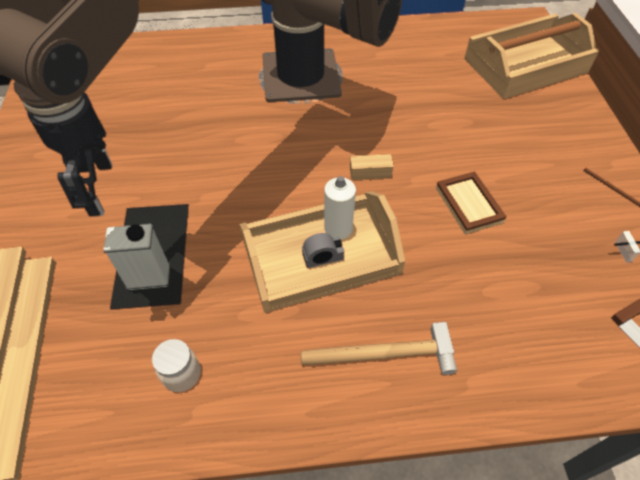

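The tin stands on the mat at (0.584, -0.339), seen at about (140,258). On to the bottle.

Emit:
{"api": "play_rows", "payload": {
  "claw": [0,0,0,0,0,0,0,0,0,0,0,0,0,0,0],
  "travel": [
    [0,-0.004,-0.02],
    [0.001,-0.01,-0.05],
    [0.002,-0.018,-0.09],
    [0.002,-0.026,-0.13],
    [0.003,-0.034,-0.17],
    [0.003,-0.042,-0.21],
    [0.003,-0.05,-0.25],
    [0.004,-0.058,-0.285],
    [0.004,-0.064,-0.315],
    [0.005,-0.07,-0.34],
    [0.005,-0.074,-0.36],
    [0.005,-0.0761,-0.3738],
    [0.005,-0.0761,-0.3738],
    [0.005,-0.0761,-0.3738],
    [0.005,-0.0761,-0.3738]
  ],
  "dr": [
    [-0.01,0.002,-0.002],
    [-0.03,0.005,-0.004],
    [-0.05,0.008,-0.007],
    [-0.07,0.008,-0.007],
    [-0.09,0.008,-0.007],
    [-0.11,0.008,-0.007],
    [-0.13,0.008,-0.007],
    [-0.15,0.008,-0.007],
    [-0.17,0.008,-0.007],
    [-0.19,0.008,-0.007],
    [-0.2,0.008,-0.007],
    [-0.21,0.008,-0.007],
    [-0.21,0.008,-0.007],
    [-0.21,0.008,-0.007],
    [-0.21,0.008,-0.007]
  ]
}}

```text
time: 12.45
eef_pos: [0.5092, 0.0325, 0.2382]
tcp_rot: [0.445, 0.551, -0.445, 0.548]
contact_force: [0.5, 0.4, -0.3]
opening: 1.003
```

```bash
python3 -c "
from h import *
go((.510,.0326,.096,12))"
```

```text
t 12.45 tcp [0.5092 0.0325 0.2382] jaw deg 12.01 toolx [-0.0037  0.0027 -1.    ] q [-0.1364 -0.0856  1.9662  0.0023  1.265  -0.3466] F [ 0.4875  0.3897 -0.311 ] open 1.0027
(0.51, 0.0326, 0.096, 12) ->jaw 12 travel [0.1422 0.0012 0.0006] dr [ 0.0001 -0.0034  0.0031]
```

Emit:
{"api": "play_rows", "payload": {
  "claw": [0,0,0,0,0,0,0,0,0,0,0],
  "travel": [
    [0.015,0.001,0],
    [0.035,0.001,0.0006],
    [0.055,0.001,0.0006],
    [0.075,0.001,0.0006],
    [0.095,0.001,0.0006],
    [0.115,0.001,0.0006],
    [0.13,0.001,0.0006],
    [0.138,0.001,0.0006],
    [0.1422,0.001,0.0006],
    [0.1422,0.001,0.0006],
    [0.1422,0.001,0.0006]
  ],
  "dr": [
    [0,-0.003,0.003],
    [0,-0.003,0.003],
    [0,-0.003,0.003],
    [0,-0.003,0.003],
    [0,-0.003,0.003],
    [0,-0.003,0.003],
    [0,-0.003,0.003],
    [0,-0.003,0.003],
    [0,-0.003,0.003],
    [0,-0.003,0.003],
    [0,-0.003,0.003]
  ]
}}

```text
time: 13.55
eef_pos: [0.5105, 0.0323, 0.0968]
tcp_rot: [0.445, 0.549, -0.445, 0.55]
contact_force: [0.1, -0.2, -0.4]
opening: 1.001
```

```bash
python3 -c "
from h import *
go((.510,.0326,.096,12))
c=shot('scene','e')
q=project(c,np.array([.51,.033,.1])).astype(int)
cv2.imwrite('pics/ec.png',cv2.resize(c['img'][q[1]-75:q[1]+75,q[0]-90:q[0]+90,::-1],None,fx=3,fy=3,interpolation=2))"
```

```text
t 13.55 tcp [0.5105 0.0323 0.0968] jaw deg 11.99 toolx [ 0.0013  0.0002 -1.    ] q [-0.1356  0.0833  2.0775  0.0005  0.9795 -0.3452] F [ 0.0658 -0.1878 -0.4121] open 1.0011
(0.51, 0.0326, 0.096, 12) ->jaw 12 travel [ 0.0008 -0.0004 -0.0004] dr [-0.0002  0.0001 -0.0013]
```

View pics/ec.png

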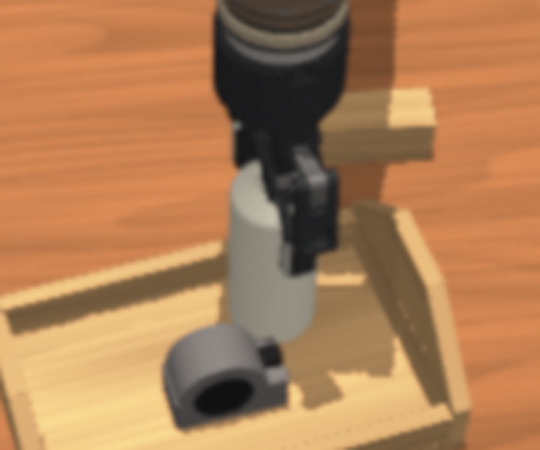

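The fingers are on either side of the bottle body, with the finger at (305,220) and the body centre at (272,250) as the jaw angle predicts. Closing.

Emit:
{"api": "play_rows", "payload": {
  "claw": [30,50,65,80,100,130,160,180,180,180],
  "travel": [
    [0,0,0],
    [0,0,0],
    [0,0,0],
    [0,0,0],
    [0,0,0],
    [0,0,0],
    [0,0,0],
    [0,0,0],
    [0,0,0],
    [0,0,0]
  ],
  "dr": [
    [0,0,0],
    [0,0,0],
    [0,0,0],
    [0,0,0],
    [0,0,0],
    [0,0,0],
    [0,0,0],
    [0,0,0],
    [0,0,0],
    [0,0,0]
  ],
  "force": 50
}}

```text
time: 14.6
eef_pos: [0.5108, 0.0322, 0.0975]
tcp_rot: [0.445, 0.549, -0.445, 0.55]
contact_force: [-2.0, -1.0, 5.6]
opening: 0.666
```

```bash
python3 -c "
from h import *
go((.510,.0326,.225,12),(.465,-.34,.225,12),(.465,-.34,.225,0))"
```

```text
t 14.6 tcp [0.5108 0.0322 0.0975] jaw deg 12.0 toolx [ 0.002  -0.0001 -1.    ] q [-0.1356  0.0825  2.0768  0.0002  0.9802 -0.3451] F [-1.9846 -1.0275  5.6349] open 0.6661
(0.51, 0.0326, 0.225, 12) ->jaw 12 travel [-0.1275 -0.0005 -0.0005] dr [ 0.      0.0005 -0.002 ]
(0.465, -0.34, 0.225, 12) ->jaw 12 travel [-0.1275 -0.1219  0.3546] dr [ 0.      0.0005 -0.002 ]
(0.465, -0.34, 0.225, 0) ->jaw 0 travel [-0.1275 -0.1219  0.3546] dr [ 0.2095  0.0003 -0.002 ]
```

Emit:
{"api": "play_rows", "payload": {
  "claw": [180,180,180,180,180,180,180,180,180,180,180,180],
  "travel": [
    [-0.005,0,0],
    [-0.01,0,0],
    [-0.02,0,0],
    [-0.03,0,0],
    [-0.045,0,0],
    [-0.06,0,0],
    [-0.075,0,0],
    [-0.09,0,0],
    [-0.105,0,0],
    [-0.12,0,0],
    [-0.1275,0,0],
    [-0.1275,0,0]
  ],
  "dr": [
    [0,0,0],
    [0,0,0],
    [0,0,0],
    [0,0,0],
    [0,0,0],
    [0,0,0],
    [0,0,0],
    [0,0,0],
    [0,0,-0.002],
    [0,0,-0.002],
    [0,0,-0.002],
    [0,0,-0.002]
  ]
}}

```text
time: 15.8
eef_pos: [0.5114, 0.0321, 0.2268]
tcp_rot: [0.445, 0.548, -0.445, 0.551]
contact_force: [0.2, 0.4, -2.5]
opening: 0.662
```

```bash
python3 -c "
from h import *
go((.465,-.34,.225,12),(.465,-.34,.225,0))"
```

```text
t 15.8 tcp [0.5114 0.0321 0.2268] jaw deg 12.0 toolx [ 0.0032 -0.0009 -1.    ] q [-0.1352 -0.0747  1.9772 -0.0005  1.2357 -0.3446] F [ 0.2159  0.4074 -2.5425] open 0.6622
(0.465, -0.34, 0.225, 12) ->jaw 12 travel [ 0.002  -0.1227  0.3544] dr [ 0.      0.0015 -0.003 ]
(0.465, -0.34, 0.225, 0) ->jaw 0 travel [ 0.002  -0.1227  0.3544] dr [ 0.2095  0.0012 -0.0031]
```

Emit:
{"api": "play_rows", "payload": {
  "claw": [180,180,180,180,180,180,180,180,180,180,180,180,180,180,180,180,180,180,180,180],
  "travel": [
    [0,-0.003,0.01],
    [0,-0.009,0.025],
    [0,-0.016,0.045],
    [0,-0.024,0.068],
    [0,-0.032,0.092],
    [0,-0.04,0.116],
    [0,-0.048,0.14],
    [0,-0.057,0.164],
    [0.001,-0.065,0.188],
    [0.001,-0.073,0.212],
    [0.001,-0.082,0.236],
    [0.001,-0.09,0.26],
    [0.002,-0.098,0.283],
    [0.002,-0.105,0.304],
    [0.002,-0.111,0.322],
    [0.002,-0.116,0.336],
    [0.002,-0.12,0.347],
    [0.002,-0.122,0.353],
    [0.002,-0.1227,0.3544],
    [0.002,-0.1227,0.3544]
  ],
  "dr": [
    [0,0.001,-0.001],
    [0,0.001,-0.003],
    [0,0.001,-0.003],
    [0,0.001,-0.003],
    [0,0.001,-0.003],
    [0,0.001,-0.003],
    [0,0.001,-0.003],
    [0,0.001,-0.003],
    [0,0.001,-0.003],
    [0,0.001,-0.003],
    [0,0.001,-0.003],
    [0,0.001,-0.003],
    [0,0.001,-0.003],
    [0,0.001,-0.003],
    [0,0.001,-0.003],
    [0,0.001,-0.003],
    [0,0.001,-0.003],
    [0,0.001,-0.003],
    [0,0.001,-0.003],
    [0,0.001,-0.003]
  ]
}}

```text
time: 17.8
eef_pos: [0.4651, -0.3397, 0.2249]
tcp_rot: [0.445, 0.55, -0.445, 0.55]
contact_force: [0.3, 0.2, -3.2]
opening: 0.663
```

```bash
python3 -c "
from h import *
go((.465,-.34,.0935,12))"
```

```text
t 17.8 tcp [ 0.4651 -0.3397  0.2249] jaw deg 12.02 toolx [-0. -0. -1.] q [-0.8069  0.0751  1.831  -0.      1.2355 -1.0166] F [ 0.2519  0.1728 -3.1683] open 0.6631
(0.465, -0.34, 0.0935, 12) ->jaw 12 travel [ 0.1314 -0.0002  0.0002] dr [0.0003 0.     0.    ]
```

Emit:
{"api": "play_rows", "payload": {
  "claw": [180,180,180,180,180,180,180,180,180,180,180,180,180,180,180],
  "travel": [
    [0.01,0,0],
    [0.025,0,0],
    [0.04,0,0],
    [0.055,0,0],
    [0.07,0,0],
    [0.085,0,0],
    [0.1,0,0],
    [0.112,0,0],
    [0.12,0,0],
    [0.125,0,0],
    [0.128,0,0],
    [0.13,0,0],
    [0.132,0,0],
    [0.1335,0,0],
    [0.1335,0,0]
  ],
  "dr": [
    [0,0,0],
    [0,0,0],
    [0,0,0],
    [0,0,0],
    [0,0,0],
    [0,0,0],
    [0,0,0],
    [0,0,0],
    [0,0,0],
    [0,0,0],
    [0,0,0],
    [0,0,0],
    [0,0,0],
    [0,0,0],
    [0,0,0]
  ]
}}

```text
time: 19.3
eef_pos: [0.4655, -0.3403, 0.0926]
tcp_rot: [0.445, 0.549, -0.445, 0.55]
contact_force: [-1.5, 0.7, 2.2]
opening: 0.665
```

```bash
python3 -c "
from h import *
go((.465,-.34,.0925,12))
c=shot('scene','f')"
```

```text
t 19.3 tcp [ 0.4655 -0.3403  0.0926] jaw deg 12.02 toolx [ 0.0008 -0.0012 -1.    ] q [-0.807   0.2258  1.9232 -0.0003  0.9912 -1.0166] F [-1.4865  0.7037  2.1559] open 0.6646
(0.465, -0.34, 0.0925, 12) ->jaw 12 travel [ 0.0001 -0.0004 -0.0004] dr [ 0.0004  0.0013 -0.0005]
```

View pics/scene_f.png

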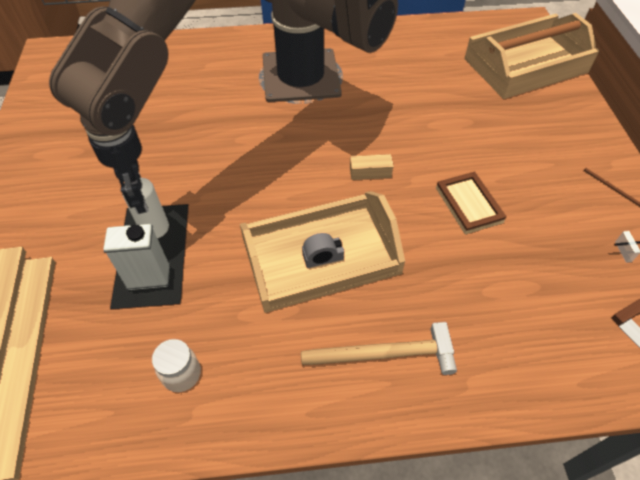

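The bottle sits on the mat behind the tin, at about (150,215), in contact at +2.2 N. Releasing.

Emit:
{"api": "play_rows", "payload": {
  "claw": [80,60,40,20,0,0,0,0,0,0,0,0,0,0],
  "travel": [
    [0,0,0],
    [0,0,0],
    [0,0,0],
    [0,0,0],
    [0,0,0],
    [0,0,0],
    [-0.01,0,0],
    [-0.03,0,0],
    [-0.05,0,0],
    [-0.075,0,0],
    [-0.1,0,0],
    [-0.13,0,0],
    [-0.15,0,0],
    [-0.15,0,0]
  ],
  "dr": [
    [0,0,0],
    [0,0,0],
    [0,0,0],
    [0,0,0],
    [0,0,0],
    [0,0,0],
    [0,0,0],
    [0,0,0],
    [0,0,0],
    [0,0,0],
    [0,0,0],
    [0,0,0],
    [0,0,0],
    [0,0,0]
  ]
}}

```text
time: 20.75
eef_pos: [0.4669, -0.3415, 0.2477]
tcp_rot: [0.444, 0.546, -0.445, 0.553]
contact_force: [-0.2, 0.4, -0.0]
opening: 1.001
```

```bash
cat > t.py <<'E'
from h import *
from scipy.optimize import least_squares
import sys
for n in ('scene','top'):
    c=shot(n,sys.argv[1]);W=cloud(c);x,y,z=W[...,0],W[...,1],W[...,2]
    for nm,lo,hi,m in (("tape",.025,.08,(x>.54)&(x<.625)&(abs(y+.005)<.08)),("tapehi",.06,.08,(x>.54)&(x<.64)&(abs(y+.005)<.08)),("mat objs",.115,.16,(x>.4)&(x<.66)&(y<-.25)&(y>-.42))):
        k=(m&(z>lo)&(z<hi)).astype(np.uint8)
        N,L,S,C=cv2.connectedComponentsWithStats(k)
        for i in range(1,N):
            if S[i,4]>40: p=W[L==i];print(n,nm,S[i,4],C[i],np.percentile(p[:,2],[2,50,99]),*rect(p))
E
python3 t.py g
python3 -c "
from h import *
go((.5755,-.005,.2,8.9))"
```

```text
scene tape 1009 [321.9504 248.4063] [0.0265 0.0548 0.072 ] [ 0.5767 -0.0042] [0.0382 0.0763] 9.394625663757324
scene tapehi 410 [319.7098 242.7098] [0.0604 0.0672 0.0727] [ 0.5773 -0.0103] [0.0378 0.0468] 7.943332672119141
scene mat objs 715 [137.835 190.765] [0.1165 0.132  0.1557] [ 0.4672 -0.3371] [0.0535 0.0559] 5.3516716957092285
scene mat objs 1516 [129.5303 241.0917] [0.1168 0.1425 0.1571] [ 0.584  -0.3384] [0.0776 0.0506] 89.2026138305664
top tape 811 [317.7485 244.7842] [0.0311 0.0605 0.071 ] [ 0.5753 -0.0055] [0.0367 0.078 ] 8.33747386932373
top tapehi 416 [320.8942 242.7476] [0.0604 0.0664 0.0717] [ 0.5764 -0.0126] [0.0365 0.046 ] 9.799506187438965
top mat objs 1360 [507.6456 236.4206] [0.1189 0.1417 0.1564] [ 0.5845 -0.3398] [0.0774 0.049 ] 89.85003662109375
top mat objs 920 [508.8489 304.9293] [0.1181 0.1315 0.1555] [ 0.4649 -0.3396] [0.0553 0.0571] 1.4235639572143555
t 20.85 tcp [ 0.4654 -0.34    0.2428] jaw deg 12.03 toolx [ 0.0013 -0.0019 -1.    ] q [-0.8068  0.06    1.8135 -0.0003  1.2657 -1.0167] F [-0.528  -0.8199 -0.6401] open 0.9992
(0.5755, -0.005, 0.2, 8.9) ->jaw 8.9 travel [ 0.0424  0.1775 -0.3048] dr [ 0.0546  0.0021 -0.001 ]
```

View pics/top_g.png

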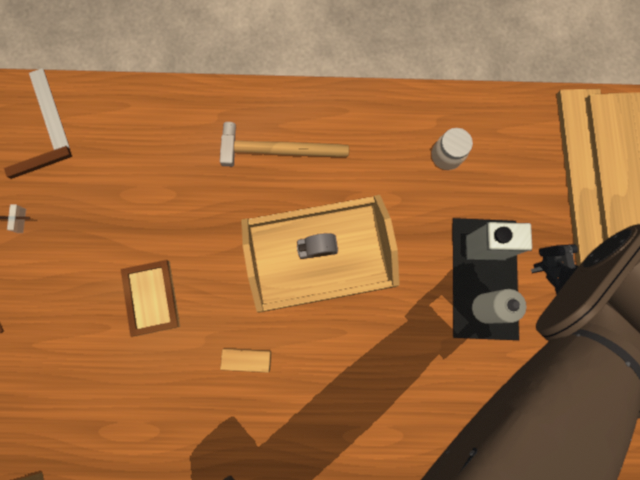

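```bash
python3 -c "
from h import *
c=dict(np.load('top_g.npz'));c2=dict(np.load('scene_g.npz'))
print(project(c,np.array([.4654,-.34,.2428])),project(c2,np.array([.4654,-.34,.2428])))
print(project(c,np.array([.4654,-.34,.16])))
W=cloud(c); print(W[255:275:5,545:575:6])
";cp pics/scene_g.png pics/sg.png
```

```text
[539.6466 301.0446] [115.8118 143.8189]
[517.7148 303.6057]
[[[ 0.5238 -0.3159  0.321 ]
  [ 0.5216 -0.3168  0.3364]
  [ 0.5194 -0.3172  0.3523]
  [ 0.5195 -0.3251  0.3525]
  [ 0.5186 -0.3293  0.3598]]

 [[ 0.5191 -0.3227  0.3054]
  [ 0.5188 -0.3296  0.3086]
  [ 0.5191 -0.3384  0.3078]
  [ 0.5134 -0.3265  0.3487]
  [ 0.5121 -0.3291  0.3594]]

 [[ 0.5108 -0.3182  0.3142]
  [ 0.512  -0.3302  0.3066]
  [ 0.5124 -0.3393  0.3052]
  [ 0.5107 -0.3406  0.3196]
  [ 0.5059 -0.3299  0.357 ]]

 [[ 0.505  -0.3221  0.305 ]
  [ 0.5029 -0.3218  0.3235]
  [ 0.5028 -0.3289  0.3258]
  [ 0.4996 -0.3232  0.3539]
  [ 0.4972 -0.3207  0.3743]]]
```

View pics/scene_g.png

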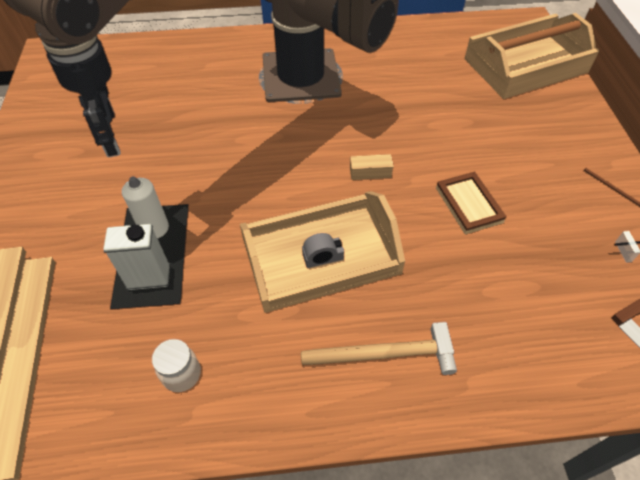

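Bottle (140,205) and tin (138,255) both stand on the mat. The tape is unmoved: centre (0.576, -0.006), top at 0.071 in both views, jaw angle about 8.8°.

Emit:
{"api": "play_rows", "payload": {
  "claw": [0,0,0,0,20,40,60,60,60,60,60,60,60,60,60],
  "travel": [
    [0,0.01,-0.018],
    [0,0.025,-0.043],
    [0,0.045,-0.077],
    [0,0.065,-0.112],
    [0,0.085,-0.147],
    [0,0.105,-0.181],
    [0,0.125,-0.215],
    [0,0.142,-0.245],
    [0.01,0.156,-0.268],
    [0.02,0.166,-0.286],
    [0.03,0.173,-0.297],
    [0.04,0.1778,-0.3039],
    [0.0424,0.1778,-0.3039],
    [0.0424,0.1778,-0.3039],
    [0.0424,0.1778,-0.3039]
  ],
  "dr": [
    [0.005,0.002,-0.001],
    [0.01,0.002,-0.001],
    [0.015,0.002,-0.001],
    [0.02,0.002,-0.001],
    [0.025,0.002,-0.001],
    [0.03,0.002,-0.001],
    [0.035,0.002,-0.001],
    [0.04,0.002,-0.001],
    [0.045,0.002,-0.001],
    [0.05,0.002,-0.001],
    [0.056,0.002,-0.001],
    [0.056,0.002,-0.001],
    [0.056,0.002,-0.001],
    [0.056,0.002,-0.001],
    [0.056,0.002,-0.001]
  ]
}}

```text
time: 22.35
eef_pos: [0.5761, -0.0067, 0.2003]
tcp_rot: [0.46, 0.537, -0.46, 0.537]
contact_force: [-0.1, 0.5, -0.2]
opening: 0.764
```

```bash
python3 -c "
from h import *
go((.576,-.0056,.032,8.8))"
```

```text
t 22.35 tcp [ 0.5761 -0.0067  0.2003] jaw deg 8.76 toolx [ 0.0004 -0.0003 -1.    ] q [-0.1876  0.0976  1.8535 -0.0003  1.19   -0.3404] F [-0.0954  0.4771 -0.2095] open 0.7642
(0.576, -0.0056, 0.032, 8.8) ->jaw 8.8 travel [ 0.1683  0.     -0.0012] dr [-0.0007  0.0004 -0.0004]
```

Emit:
{"api": "play_rows", "payload": {
  "claw": [60,60,60,60,60,60,60,60,60,60,60,60],
  "travel": [
    [0.015,0,-0.001],
    [0.035,0,-0.001],
    [0.055,0,-0.001],
    [0.075,0,-0.001],
    [0.095,0,-0.001],
    [0.115,0,-0.001],
    [0.13,0,-0.001],
    [0.145,0,-0.001],
    [0.156,0,-0.001],
    [0.164,0,-0.001],
    [0.1683,0,-0.001],
    [0.1683,0,-0.001]
  ],
  "dr": [
    [0,0,0],
    [0,0,0],
    [0,0,0],
    [0,0,0],
    [0,0,0],
    [0,0,0],
    [0,0,0],
    [0,0,0],
    [0,0,0],
    [0,0,0],
    [0,0,0],
    [0,0,0]
  ]
}}

```text
time: 23.55
eef_pos: [0.5759, -0.0058, 0.0315]
tcp_rot: [0.46, 0.537, -0.46, 0.537]
contact_force: [-0.0, -0.7, 0.5]
opening: 0.768
```

```bash
python3 -c "
from h import *
go((.576,-.0056,.032,8.8))
c=shot('scene','i')
q=project(c,np.array([.575,-.0056,.05])).astype(int)
cv2.imwrite('pics/ic.png',cv2.resize(c['img'][q[1]-75:q[1]+75,q[0]-90:q[0]+90,::-1],None,fx=3,fy=3,interpolation=2))"
```

```text
t 23.55 tcp [ 0.5759 -0.0058  0.0315] jaw deg 8.76 toolx [-0.0001 -0.0003 -1.    ] q [-0.186   0.3181  1.9425 -0.0004  0.8811 -0.3386] F [-0.0367 -0.7039  0.4992] open 0.7675
(0.576, -0.0056, 0.032, 8.8) ->jaw 8.8 travel [-0.0005  0.0001 -0.0002] dr [-0.0008  0.0003  0.0002]
```

View pics/ic.png

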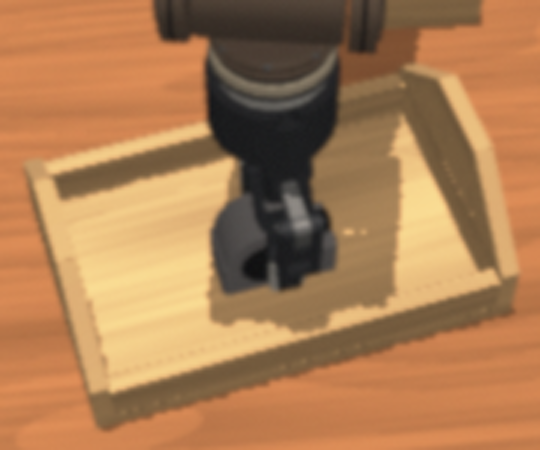

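The fingers straddle the middle of the tape at (290,240) in the crop and are clear of the walls. Gripping.

Emit:
{"api": "play_rows", "payload": {
  "claw": [80,100,120,140,160,190,220,220,220,220],
  "travel": [
    [0,0,0],
    [0,0,0],
    [0,0,0],
    [0,0,0],
    [0,0,0],
    [0,0,0],
    [0,0,0],
    [0,0,0],
    [0,0,0],
    [0,0,0]
  ],
  "dr": [
    [0,0,0],
    [0,0,0],
    [0,0,0],
    [0,0,0],
    [0,0,0],
    [0,0,0],
    [0,0,0],
    [0,0,0],
    [0,0,0],
    [0,0,0]
  ],
  "force": 50
}}

```text
time: 24.6
eef_pos: [0.5767, -0.0059, 0.0326]
tcp_rot: [0.461, 0.536, -0.46, 0.537]
contact_force: [-1.2, -0.1, 4.0]
opening: 0.417
```

```bash
python3 -c "
from h import *
go((.576,-.0056,.17,8.8))"
```

```text
t 24.6 tcp [ 0.5767 -0.0059  0.0326] jaw deg 8.76 toolx [ 0.0017 -0.0006 -1.    ] q [-0.1859  0.317   1.9414 -0.0004  0.8814 -0.3386] F [-1.154  -0.0923  4.0179] open 0.4168
(0.576, -0.0056, 0.17, 8.8) ->jaw 8.8 travel [-0.1374 -0.0004 -0.0003] dr [-0.0007  0.0009 -0.0016]
```

Emit:
{"api": "play_rows", "payload": {
  "claw": [220,220,220,220,220,220,220,220,220,220,220,220,220],
  "travel": [
    [-0.005,0,0],
    [-0.012,0,0],
    [-0.022,0,0],
    [-0.035,0,0],
    [-0.05,0,0],
    [-0.065,0,0],
    [-0.085,0,0],
    [-0.105,0,0],
    [-0.125,0,0],
    [-0.14,0,0],
    [-0.15,0,0],
    [-0.155,0,0],
    [-0.155,0,0]
  ],
  "dr": [
    [0,0,0],
    [0,0,0],
    [0,0,0],
    [0,0,0],
    [0,0,0],
    [0,0,0],
    [0,0,-0.002],
    [0,0,-0.002],
    [0,0,-0.002],
    [0,0,-0.002],
    [0,0,-0.002],
    [0,0,-0.002],
    [0,0,-0.002]
  ]
}}

```text
time: 25.9
eef_pos: [0.5766, -0.0058, 0.1882]
tcp_rot: [0.46, 0.536, -0.461, 0.537]
contact_force: [-0.0, -0.7, -1.9]
opening: 0.417
```

```bash
python3 -c "
from h import *
go((.471,.3162,.187,103.1,0))
c=shot('scene','j')"
```

```text
t 25.9 tcp [ 0.5766 -0.0058  0.1882] jaw deg 8.76 toolx [ 0.0006 -0.0011 -1.    ] q [-0.1856  0.1105  1.8626 -0.001   1.1677 -0.338 ] F [-0.0261 -0.6661 -1.9408] open 0.4172
(0.471, 0.3162, 0.187, 103.1, 0) ->jaw 103.1 travel [ 0.0008 -0.0553 -0.3343] dr [-1.6466  0.0012  0.0006]
```

View pics/scene_j.png

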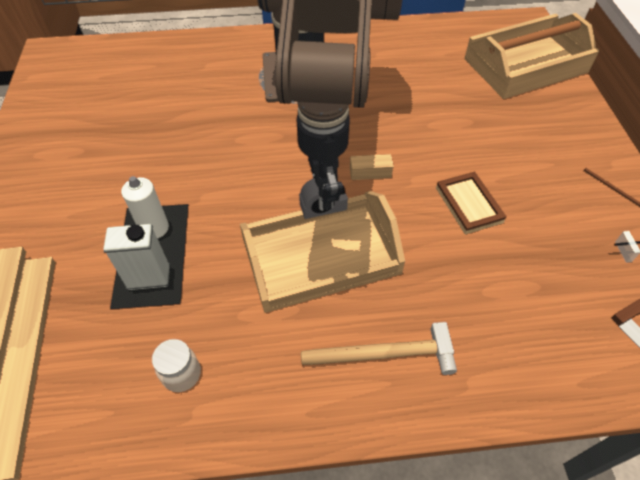

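The tape is held clear of the tote, at about (325,197). Carrying it to the rest while turning.

Emit:
{"api": "play_rows", "payload": {
  "claw": [220,220,220,220,220,220,220,220,220,220,220,220,220,220,220,220,220,220,220,220],
  "travel": [
    [0,-0.002,-0.01],
    [0,-0.004,-0.025],
    [0,-0.007,-0.045],
    [0,-0.011,-0.067],
    [0,-0.015,-0.09],
    [0,-0.019,-0.114],
    [0,-0.023,-0.138],
    [0,-0.027,-0.162],
    [0,-0.031,-0.186],
    [0,-0.035,-0.21],
    [0,-0.039,-0.234],
    [0,-0.043,-0.256],
    [0,-0.046,-0.277],
    [0,-0.049,-0.295],
    [0,-0.051,-0.309],
    [0,-0.053,-0.32],
    [0,-0.054,-0.328],
    [0,-0.055,-0.333],
    [0.001,-0.0553,-0.3343],
    [0.001,-0.0553,-0.3343]
  ],
  "dr": [
    [-0.04,0,0],
    [-0.1,0,0],
    [-0.18,0,0],
    [-0.27,0,0],
    [-0.37,0,0],
    [-0.47,0,0],
    [-0.57,0,0],
    [-0.67,0,0],
    [-0.77,0,0],
    [-0.87,0,0],
    [-0.97,0,0],
    [-1.07,0,0],
    [-1.17,0,0],
    [-1.27,0,0],
    [-1.37,0,0],
    [-1.46,0,0],
    [-1.54,0.001,0],
    [-1.6,0.001,0],
    [-1.64,0.001,0],
    [-1.6466,0.0012,0.0006]
  ]
}}

```text
time: 27.95
eef_pos: [0.4693, 0.3166, 0.1847]
tcp_rot: [-0.082, 0.704, 0.081, 0.701]
contact_force: [-0.0, -0.4, -2.4]
opening: 0.415
```

```bash
python3 -c "
from h import *
go((.471,.3162,.06,103.1),(.471,.3162,.0345,103.1))"
```

```text
t 27.95 tcp [0.4693 0.3166 0.1847] jaw deg 103.24 toolx [-0.0042 -0.0006 -1.    ] q [ 0.4138  0.0933  1.8881  0.0012  1.1643 -1.3886] F [-0.0011 -0.3789 -2.4238] open 0.415
(0.471, 0.3162, 0.06, 103.1) ->jaw 103.1 travel [ 0.1247 -0.0008  0.0021] dr [ 0.0024 -0.0042 -0.0003]
(0.471, 0.3162, 0.0345, 103.1) ->jaw 103.1 travel [ 0.1502 -0.0008  0.0022] dr [ 0.0024 -0.0042 -0.0003]
```

Emit:
{"api": "play_rows", "payload": {
  "claw": [220,220,220,220,220,220,220,220,220,220,220,220],
  "travel": [
    [0.01,-0.0008,0.002],
    [0.025,-0.0008,0.002],
    [0.04,-0.0008,0.002],
    [0.055,-0.0008,0.002],
    [0.07,-0.0008,0.002],
    [0.085,-0.0008,0.002],
    [0.1,-0.0008,0.002],
    [0.11,-0.0008,0.002],
    [0.118,-0.0008,0.002],
    [0.122,-0.0008,0.002],
    [0.1247,-0.0008,0.002],
    [0.1247,-0.0008,0.002]
  ],
  "dr": [
    [0.002,-0.004,0],
    [0.002,-0.004,0],
    [0.002,-0.004,0],
    [0.002,-0.004,0],
    [0.002,-0.004,0],
    [0.002,-0.004,0],
    [0.002,-0.004,0],
    [0.002,-0.004,0],
    [0.002,-0.004,0],
    [0.002,-0.004,0],
    [0.002,-0.004,0],
    [0.002,-0.004,0]
  ]
}}

```text
time: 29.15
eef_pos: [0.471, 0.3163, 0.0601]
tcp_rot: [-0.081, 0.702, 0.081, 0.703]
contact_force: [0.3, -0.3, -1.6]
opening: 0.411
```

```bash
python3 -c "
from h import *
go((.471,.3162,.0345,103.1))
ims=[]
for n in ('scene','top'):
    c=shot(n,'k')
    q=project(c,np.array([.471,.316,.05])).astype(int)
    ims.append(cv2.resize(c['img'][max(q[1]-50,0):q[1]+50,q[0]-65:q[0]+65,::-1],(520,400),interpolation=2))
cv2.imwrite('pics/kc.png',cv2.resize(np.hstack(ims),(800,308)))"
```

```text
t 29.15 tcp [0.471  0.3163 0.0601] jaw deg 103.13 toolx [ 0.      0.0004 -1.    ] q [ 0.4124  0.2561  1.9571  0.0005  0.9282 -1.3878] F [ 0.3486 -0.3322 -1.6278] open 0.4113
(0.471, 0.3162, 0.0345, 103.1) ->jaw 103.1 travel [ 0.0256 -0.0001 -0.    ] dr [ 0.0005  0.0001 -0.0004]
```

View pics/kc.png

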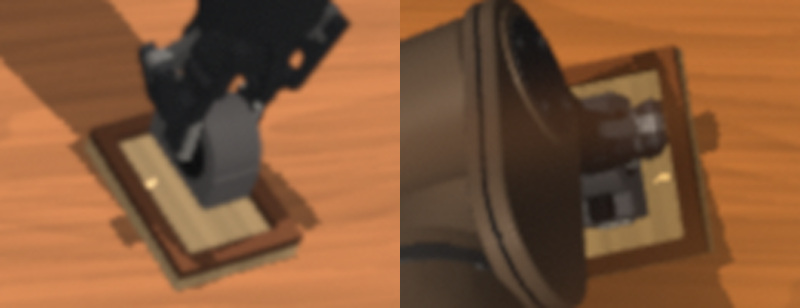

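The tape hovers over the pocket, lengthwise and inside the frame in both views. Lowering.

Emit:
{"api": "play_rows", "payload": {
  "claw": [220,220,220,220,220,220,220],
  "travel": [
    [0.008,0,0],
    [0.015,0,0],
    [0.02,0,0],
    [0.023,0,0],
    [0.025,0,0],
    [0.026,0,0],
    [0.026,0,0]
  ],
  "dr": [
    [0,0,0],
    [0,0,0],
    [0,0,0],
    [0,0,0],
    [0,0,0],
    [0,0,0],
    [0,0,0]
  ]
}}

```text
time: 29.95
eef_pos: [0.4716, 0.3166, 0.0348]
tcp_rot: [-0.081, 0.702, 0.081, 0.703]
contact_force: [-0.4, -0.4, -2.4]
opening: 0.418
```

Emit:
{"api": "play_rows", "payload": {
  "claw": [220,220,220],
  "travel": [
    [0.001,0,0],
    [0.0015,0,0],
    [0.0015,0,0]
  ],
  "dr": [
    [0,0,0],
    [0,0,0],
    [0,0,0]
  ]
}}

```text
time: 30.25
eef_pos: [0.4718, 0.3167, 0.0346]
tcp_rot: [-0.081, 0.702, 0.081, 0.703]
contact_force: [-2.7, -1.7, 5.3]
opening: 0.416
```

Emit:
{"api": "play_rows", "payload": {
  "claw": [130,110,90,70,60,60,60,60,60,60,60,60,60,60],
  "travel": [
    [0,0,0],
    [0,0,0],
    [0,0,0],
    [0,0,0],
    [0,0,0],
    [0,0,0],
    [-0.01,0,0],
    [-0.03,0,0],
    [-0.055,0,0],
    [-0.085,0,0],
    [-0.125,0,0],
    [-0.165,0,0],
    [-0.2,0,0],
    [-0.2,0,0]
  ],
  "dr": [
    [0,0,0],
    [0,0,0],
    [0,0,0],
    [0,0,0],
    [0,0,0],
    [0,0,0],
    [0,0,0],
    [0,0,0],
    [0,0,0],
    [0,0,0],
    [0,0,0],
    [0,0,0],
    [0,0,0],
    [0,0,0]
  ]
}}

```text
time: 31.65
eef_pos: [0.4746, 0.3179, 0.2428]
tcp_rot: [-0.079, 0.697, 0.083, 0.707]
contact_force: [0.4, -0.4, 0.4]
opening: 0.761
```

```bash
cat > rest.py <<'E'
from h import *
import sys
ims=[]
for n in ('scene','top'):
    c=shot(n,sys.argv[1]); W=cloud(c);x,y,z=W[...,0],W[...,1],W[...,2]
    near=(np.hypot(x-.471,y-.316)<.09)
    p=W[near&(z>.03)&(z<.08)]; r=W[near&(z>.018)&(z<.026)]; 
    print(n,"tape",len(p),*rect(p),"top z",np.percentile(p[:,2],99),"rim",*rect(r))
    q=project(c,np.array([.471,.316,.03])).astype(int)
    ims.append(cv2.resize(c['img'][max(q[1]-50,0):q[1]+50,q[0]-65:q[0]+65,::-1],(520,400),interpolation=2))
cv2.imwrite(f'pics/rest_{sys.argv[1]}.png',cv2.resize(np.hstack(ims),(800,308)))
E
python3 rest.py l
python3 -c "
from h import *
go((.4655,-.3403,.25,12))"
```

```text
scene tape 817 [0.4715 0.316 ] [0.0773 0.0388] 12.40060806274414 top z 0.0739283517254358 rim [0.4701 0.3179] [0.137  0.0932] 13.297689437866211
top tape 942 [0.4704 0.3139] [0.0764 0.0369] 14.317804336547852 top z 0.07297943038075479 rim [0.4704 0.3158] [0.1326 0.0914] 12.549787521362305
t 31.75 tcp [0.472  0.3167 0.2364] jaw deg 103.14 toolx [ 0.0041  0.002  -1.    ] q [ 0.4124  0.0458  1.8402  0.0002  1.251  -1.3878] F [-0.4049  0.167  -1.6015] open 0.7655
(0.4655, -0.3403, 0.25, 12) ->jaw 192 travel [-0.0149 -0.6383 -0.1556] dr [-1.5509  0.0043  0.0026]
```

View pics/rest_l.png

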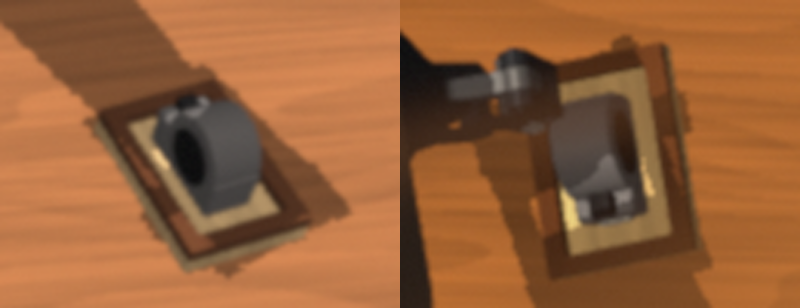

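The tape stands upright in the pocket. It is within about 2 mm of the centre and 1–2° of the rest's yaw in both views, with its top at 0.073. Returning the bottle next.

```bash
python3 -c "
from h import *
go((.4655,-.3403,.25,12,0))"
```

```text
t 31.75 tcp [0.472  0.3167 0.2364] jaw deg 103.14 toolx [ 0.0041  0.002  -1.    ] q [ 0.4124  0.0458  1.8402  0.0002  1.251  -1.3878] F [-0.4049  0.167  -1.6015] open 0.7655
(0.4655, -0.3403, 0.25, 12, 0) ->jaw 12 travel [-0.0149 -0.6383 -0.1556] dr [ 1.5907  0.0026 -0.0043]
```

Emit:
{"api": "play_rows", "payload": {
  "claw": [60,50,40,30,20,10,0,0,0,0,0,0,0,0,0,0,0,0,0,0],
  "travel": [
    [-0.005,-0.015,-0.004],
    [-0.01,-0.045,-0.011],
    [-0.015,-0.08,-0.02],
    [-0.015,-0.12,-0.029],
    [-0.015,-0.16,-0.039],
    [-0.015,-0.2,-0.049],
    [-0.015,-0.24,-0.059],
    [-0.015,-0.28,-0.068],
    [-0.015,-0.32,-0.078],
    [-0.015,-0.36,-0.088],
    [-0.015,-0.4,-0.098],
    [-0.015,-0.44,-0.107],
    [-0.015,-0.48,-0.117],
    [-0.015,-0.52,-0.127],
    [-0.015,-0.555,-0.135],
    [-0.015,-0.585,-0.143],
    [-0.015,-0.61,-0.149],
    [-0.015,-0.63,-0.154],
    [-0.015,-0.6383,-0.1556],
    [-0.015,-0.6383,-0.1556]
  ],
  "dr": [
    [0.04,0,0],
    [0.1,0,-0.002],
    [0.18,0,-0.004],
    [0.27,0,-0.004],
    [0.37,0,-0.004],
    [0.47,0,-0.004],
    [0.57,0,-0.004],
    [0.67,0,-0.004],
    [0.77,0,-0.004],
    [0.87,0,-0.004],
    [0.97,0,-0.004],
    [1.07,0,-0.004],
    [1.17,0,-0.004],
    [1.27,0,-0.004],
    [1.36,0,-0.004],
    [1.44,0.001,-0.004],
    [1.51,0.002,-0.004],
    [1.56,0.003,-0.004],
    [1.5907,0.0026,-0.0043],
    [1.5907,0.0026,-0.0043]
  ]
}}

```text
time: 33.75
eef_pos: [0.4649, -0.3408, 0.2493]
tcp_rot: [0.446, 0.55, -0.445, 0.549]
contact_force: [0.3, 0.9, -0.8]
opening: 1.001
```

```bash
python3 -c "
from h import *
go((.4655,-.3403,.0915,12))"
```

```text
t 33.75 tcp [ 0.4649 -0.3408  0.2493] jaw deg 11.9 toolx [-0.001   0.0014 -1.    ] q [-0.8085  0.0575  1.8043  0.0002  1.2815 -1.0163] F [ 0.295   0.888  -0.8423] open 1.0008
(0.4655, -0.3403, 0.0915, 12) ->jaw 12 travel [ 0.1578  0.0008 -0.0001] dr [-0.0017 -0.0016  0.0007]
```

Emit:
{"api": "play_rows", "payload": {
  "claw": [0,0,0,0,0,0,0,0,0,0,0,0,0],
  "travel": [
    [0.015,0.0008,0],
    [0.035,0.0008,0],
    [0.055,0.0008,0],
    [0.075,0.0008,0],
    [0.09,0.0008,0],
    [0.105,0.0008,0],
    [0.12,0.0008,0],
    [0.135,0.0008,0],
    [0.147,0.0008,0],
    [0.154,0.0008,0],
    [0.1578,0.0008,0],
    [0.1578,0.0008,0],
    [0.1578,0.0008,0]
  ],
  "dr": [
    [-0.002,-0.002,0.001],
    [-0.002,-0.002,0.001],
    [-0.002,-0.002,0.001],
    [-0.002,-0.002,0.001],
    [-0.002,-0.002,0.001],
    [-0.002,-0.002,0.001],
    [-0.002,-0.002,0.001],
    [-0.002,-0.002,0.001],
    [-0.002,-0.002,0.001],
    [-0.002,-0.002,0.001],
    [-0.002,-0.002,0.001],
    [-0.002,-0.002,0.001],
    [-0.002,-0.002,0.001]
  ]
}}

```text
time: 35.05
eef_pos: [0.4659, -0.3408, 0.0921]
tcp_rot: [0.445, 0.549, -0.445, 0.55]
contact_force: [-0.2, -0.0, 0.7]
opening: 1.0
```

Emit:
{"api": "play_rows", "payload": {
  "claw": [30,50,65,80,100,130,160,180,180,180],
  "travel": [
    [0,0,0],
    [0,0,0],
    [0,0,0],
    [0,0,0],
    [0,0,0],
    [0,0,0],
    [0,0,0],
    [0,0,0],
    [0,0,0],
    [0,0,0]
  ],
  "dr": [
    [0,0,0],
    [0,0,0],
    [0,0,0],
    [0,0,0],
    [0,0,0],
    [0,0,0],
    [0,0,0],
    [0,0,0],
    [0,0,0],
    [0,0,0]
  ],
  "force": 50
}}

```text
time: 36.05
eef_pos: [0.4661, -0.3413, 0.0928]
tcp_rot: [0.445, 0.549, -0.445, 0.551]
contact_force: [-1.9, -1.4, 5.9]
opening: 0.667
```

Emit:
{"api": "play_rows", "payload": {
  "claw": [180,180,180,180,180,180,180,180,180,180,180,180],
  "travel": [
    [-0.005,0,0],
    [-0.01,0,0],
    [-0.02,0,0],
    [-0.035,0,0],
    [-0.05,0,0],
    [-0.068,0,0],
    [-0.086,0,0],
    [-0.104,0,0],
    [-0.12,0,0],
    [-0.13,0,0],
    [-0.133,0,0],
    [-0.133,0,0]
  ],
  "dr": [
    [0,0,0],
    [0,0,0],
    [0,0,0],
    [0,0,0],
    [0,0,0],
    [0,0,0],
    [0,0,0],
    [0,0,0],
    [0,0,0],
    [0,0,0],
    [0,0,0],
    [0,0,0]
  ]
}}

```text
time: 37.25
eef_pos: [0.4659, -0.341, 0.2261]
tcp_rot: [0.445, 0.548, -0.445, 0.551]
contact_force: [-0.0, 0.5, -2.8]
opening: 0.667
```

```bash
python3 -c "
from h import *
go((.5108,.0322,.23,12))
c=shot('scene','m')"
```

```text
t 37.25 tcp [ 0.4659 -0.341   0.2261] jaw deg 12.02 toolx [ 0.0021 -0.0027 -1.    ] q [-0.8073  0.0754  1.8285 -0.0004  1.2343 -1.0169] F [-0.0203  0.4982 -2.7634] open 0.6675
(0.5108, 0.0322, 0.23, 12) ->jaw 12 travel [-0.0048  0.1216 -0.3557] dr [ 0.0003  0.0031 -0.0015]
```

View pics/scene_m.png

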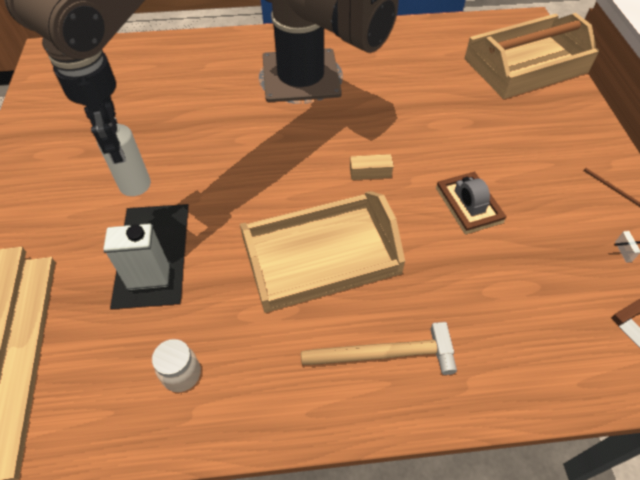

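The bottle is held upright at (130,160), and the tape still stands in the rest at (473,193). Carrying the bottle home.

Emit:
{"api": "play_rows", "payload": {
  "claw": [180,180,180,180,180,180,180,180,180,180,180,180,180,180,180,180,180,180,180,180],
  "travel": [
    [-0.002,0.003,-0.01],
    [-0.004,0.009,-0.025],
    [-0.005,0.016,-0.045],
    [-0.005,0.024,-0.068],
    [-0.005,0.032,-0.092],
    [-0.005,0.04,-0.116],
    [-0.005,0.048,-0.14],
    [-0.005,0.056,-0.164],
    [-0.005,0.064,-0.188],
    [-0.005,0.072,-0.212],
    [-0.005,0.081,-0.236],
    [-0.005,0.089,-0.26],
    [-0.005,0.097,-0.283],
    [-0.005,0.104,-0.304],
    [-0.005,0.11,-0.322],
    [-0.005,0.115,-0.336],
    [-0.005,0.118,-0.347],
    [-0.005,0.12,-0.353],
    [-0.005,0.121,-0.355],
    [-0.005,0.121,-0.355]
  ],
  "dr": [
    [0,0.001,-0.001],
    [0,0.003,-0.001],
    [0,0.003,-0.001],
    [0,0.003,-0.001],
    [0,0.003,-0.001],
    [0,0.003,-0.001],
    [0,0.003,-0.001],
    [0,0.003,-0.001],
    [0,0.003,-0.001],
    [0,0.003,-0.001],
    [0,0.003,-0.001],
    [0,0.003,-0.001],
    [0,0.003,-0.001],
    [0,0.003,-0.001],
    [0,0.003,-0.001],
    [0,0.003,-0.001],
    [0,0.003,-0.001],
    [0,0.003,-0.001],
    [0,0.003,-0.001],
    [0,0.003,-0.001]
  ]
}}

```text
time: 39.3
eef_pos: [0.5101, 0.0316, 0.2296]
tcp_rot: [0.445, 0.55, -0.445, 0.549]
contact_force: [-0.0, -0.2, -2.1]
opening: 0.666
```

```bash
python3 -c "
from h import *
go((.5103,.0312,.098,12))"
```

```text
t 39.3 tcp [0.5101 0.0316 0.2296] jaw deg 12.02 toolx [-0.0007  0.0009 -1.    ] q [-0.1373 -0.0779  1.975   0.0008  1.2453 -0.3472] F [-0.0297 -0.1879 -2.1205] open 0.6661
(0.5103, 0.0312, 0.098, 12) ->jaw 12 travel [0.1316 0.0002 0.0006] dr [ 0.0003 -0.001   0.0005]
```

Emit:
{"api": "play_rows", "payload": {
  "claw": [180,180,180,180,180,180,180,180,180,180,180,180],
  "travel": [
    [0.01,0,0.0006],
    [0.025,0,0.0006],
    [0.04,0,0.0006],
    [0.055,0,0.0006],
    [0.07,0,0.0006],
    [0.085,0,0.0006],
    [0.1,0,0.0006],
    [0.112,0,0.0006],
    [0.12,0,0.0006],
    [0.125,0,0.0006],
    [0.127,0,0.0006],
    [0.127,0,0.0006]
  ],
  "dr": [
    [0,-0.001,0],
    [0,-0.001,0],
    [0,-0.001,0],
    [0,-0.001,0],
    [0,-0.001,0],
    [0,-0.001,0],
    [0,-0.001,0],
    [0,-0.001,0],
    [0,-0.001,0],
    [0,-0.001,0],
    [0,-0.001,0],
    [0,-0.001,0]
  ]
}}

```text
time: 40.5
eef_pos: [0.5104, 0.0311, 0.1028]
tcp_rot: [0.445, 0.55, -0.445, 0.55]
contact_force: [-0.1, -0.0, -1.6]
opening: 0.666
```

```bash
python3 -c "
from h import *
go((.5103,.0312,.097,12))
c=shot('scene','n')
q=project(c,np.array([.51,.033,.08])).astype(int)
cv2.imwrite('pics/nc.png',cv2.resize(c['img'][q[1]-75:q[1]+75,q[0]-90:q[0]+90,::-1],None,fx=3,fy=3,interpolation=2))"
```

```text
t 40.5 tcp [0.5104 0.0311 0.1028] jaw deg 12.02 toolx [-0.0001 -0.0001 -1.    ] q [-0.1377  0.0746  2.0741 -0.0001  0.9929 -0.3474] F [-0.1378 -0.0054 -1.5644] open 0.6656
(0.5103, 0.0312, 0.097, 12) ->jaw 12 travel [ 0.0058 -0.0001 -0.0001] dr [0.0003 0.0001 0.0001]
```

View pics/nc.png

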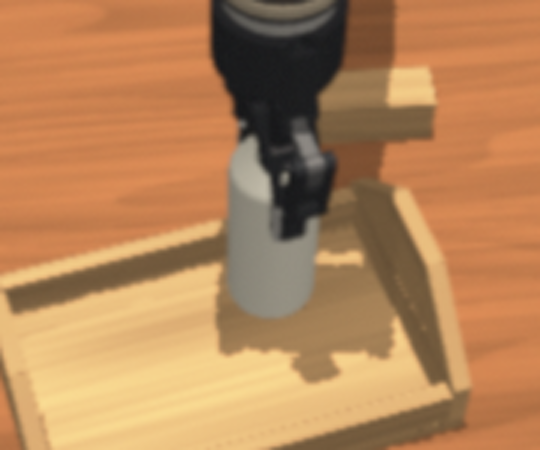

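The bottle is above its spot, with its foot at about (270,305) and clear of the front wall. Lowering to contact.

Emit:
{"api": "play_rows", "payload": {
  "claw": [180,180,180,180,180,180],
  "travel": [
    [0.002,0,0],
    [0.004,0,0],
    [0.005,0,0],
    [0.0058,0,0],
    [0.0065,0,0],
    [0.0065,0,0]
  ],
  "dr": [
    [0,0,0],
    [0,0,0],
    [0,0,0],
    [0,0,0],
    [0,0,0],
    [0,0,0]
  ]
}}

```text
time: 41.15
eef_pos: [0.5107, 0.031, 0.0977]
tcp_rot: [0.445, 0.55, -0.445, 0.55]
contact_force: [-3.0, -0.6, 4.5]
opening: 0.663
```

Emit:
{"api": "play_rows", "payload": {
  "claw": [80,60,40,20,0,0,0,0,0,0,0,0,0,0],
  "travel": [
    [0,0,0],
    [0,0,0],
    [0,0,0],
    [0,0,0],
    [0,0,0],
    [0,0,0],
    [-0.01,0,0],
    [-0.03,0,0],
    [-0.05,0,0],
    [-0.075,0,0],
    [-0.1,0,0],
    [-0.13,0,0],
    [-0.15,0,0],
    [-0.15,0,0]
  ],
  "dr": [
    [0,0,0],
    [0,0,0],
    [0,0,0],
    [0,0,0],
    [0,0,0],
    [0,0,0],
    [0,0,0],
    [0,0,0],
    [0,0,0],
    [0,0,0],
    [0,0,0],
    [0,0,0],
    [0,0,0],
    [0,0,0]
  ]
}}

```text
time: 42.55
eef_pos: [0.5128, 0.0308, 0.2525]
tcp_rot: [0.446, 0.547, -0.443, 0.552]
contact_force: [-0.7, 0.1, -0.4]
opening: 1.0
```

```bash
cat > cmp.py <<'E'
from h import *
import sys
# same-feature comparison before/after
for n in ('scene','top'):
    a=dict(np.load(f'{n}0.npz')); b=shot(n,sys.argv[1]) if len(sys.argv)<3 else dict(np.load(f'{n}_{sys.argv[1]}.npz'))
    for tag,c in (('before',a),('now',b)):
        W=cloud(c);x,y,z=W[...,0],W[...,1],W[...,2]
        for nm,cx,cy in (('bottle',.51,.033),('tin',.533,-.069)):
            k=((np.hypot(x-cx,y-cy)<.06)&(z>.115)&(z<.165)).astype(np.uint8)
            N,L,S,C=cv2.connectedComponentsWithStats(k)
            if N>1:
                i=1+S[1:,4].argmax(); p=W[L==i]
                if S[i,4]>100: print(n,tag,nm,S[i,4],'uv',C[i],'mean',p.mean(0),*rect(p))
E
python3 cmp.py o
python3 -c "
from h import *
go((.5845,-.340,.25,0))"
```

```text
scene before bottle 761 uv [339.8213 191.8344] mean [0.52   0.0324 0.1368] [0.5109 0.0343] [0.0555 0.0572] 83.66548919677734
scene before tin 1374 uv [285.3319 203.3224] mean [ 0.5418 -0.0678  0.1436] [ 0.5329 -0.0675] [0.0497 0.0772] 16.009416580200195
scene now bottle 763 uv [339.3539 192.173 ] mean [0.5207 0.0314 0.1368] [0.5117 0.0325] [0.0567 0.0548] 53.394248962402344
top before bottle 868 uv [295.3422 274.5864] mean [0.5076 0.032  0.1387] [0.5091 0.0329] [0.0569 0.0555] 1.3395172357559204
top before tin 1302 uv [354.6014 262.2442] mean [ 0.53   -0.0687  0.1479] [ 0.5319 -0.0698] [0.0485 0.0766] 16.403854370117188
t 42.65 tcp [0.5107 0.0311 0.2479] jaw deg 12.03 toolx [ 0.0008 -0.0006 -1.    ] q [-0.1376 -0.0928  1.955  -0.0005  1.2786 -0.3474] F [-0.6895  0.705  -0.0964] open 0.9981
(0.5845, -0.34, 0.25, 0) ->jaw 0 travel [-0.0018 -0.0051  0.3783] dr [ 0.2099  0.0006 -0.0007]
```

View pics/scene_o.png

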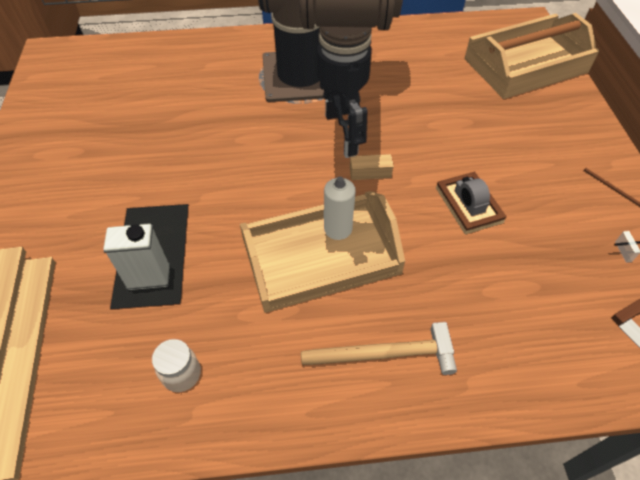

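The bottle is back, upright at (340,210) and within about 1 mm of its start in the scene view. Fetching the tin.

Emit:
{"api": "play_rows", "payload": {
  "claw": [0,0,0,0,0,0,0,0,0,0,0,0,0,0,0],
  "travel": [
    [-0.002,0,0.015],
    [-0.002,0,0.045],
    [-0.002,-0.001,0.085],
    [-0.002,-0.002,0.125],
    [-0.002,-0.002,0.165],
    [-0.002,-0.003,0.205],
    [-0.002,-0.003,0.245],
    [-0.002,-0.004,0.285],
    [-0.002,-0.004,0.32],
    [-0.002,-0.005,0.345],
    [-0.002,-0.005,0.365],
    [-0.002,-0.005,0.3783],
    [-0.002,-0.005,0.3783],
    [-0.002,-0.005,0.3783],
    [-0.002,-0.005,0.3783]
  ],
  "dr": [
    [0.01,0,0],
    [0.03,0,0],
    [0.05,0,0],
    [0.07,0,0],
    [0.09,0,0],
    [0.11,0,0],
    [0.13,0,0],
    [0.15,0,0],
    [0.17,0,0],
    [0.19,0,0],
    [0.2,0,0],
    [0.21,0,-0.001],
    [0.21,0,-0.001],
    [0.21,0,-0.001],
    [0.21,0,-0.001]
  ]
}}

```text
time: 44.15
eef_pos: [0.5845, -0.339, 0.2499]
tcp_rot: [0.5, 0.5, -0.5, 0.5]
contact_force: [-0.6, -0.5, -1.0]
opening: 1.002
```

```bash
python3 -c "
from h import *
go((.5846,-.340,.0915,0))"
```

```text
t 44.15 tcp [ 0.5845 -0.339   0.2499] jaw deg 0.05 toolx [-0.0008  0.     -1.    ] q [-0.6753  0.2753  1.556  -0.0005  1.3108 -0.676 ] F [-0.5873 -0.4668 -1.0466] open 1.0022
(0.5846, -0.34, 0.0915, 0) ->jaw 0 travel [0.1584 0.0002 0.001 ] dr [ 0.0008 -0.      0.0008]
```

Emit:
{"api": "play_rows", "payload": {
  "claw": [0,0,0,0,0,0,0,0,0,0,0,0,0],
  "travel": [
    [0.015,0,0.001],
    [0.035,0,0.001],
    [0.055,0,0.001],
    [0.075,0,0.001],
    [0.09,0,0.001],
    [0.105,0,0.001],
    [0.12,0,0.001],
    [0.135,0,0.001],
    [0.147,0,0.001],
    [0.154,0,0.001],
    [0.1584,0,0.001],
    [0.1584,0,0.001],
    [0.1584,0,0.001]
  ],
  "dr": [
    [0.001,0,0.001],
    [0.001,0,0.001],
    [0.001,0,0.001],
    [0.001,0,0.001],
    [0.001,0,0.001],
    [0.001,0,0.001],
    [0.001,0,0.001],
    [0.001,0,0.001],
    [0.001,0,0.001],
    [0.001,0,0.001],
    [0.001,0,0.001],
    [0.001,0,0.001],
    [0.001,0,0.001]
  ]
}}

```text
time: 45.45
eef_pos: [0.5848, -0.3403, 0.0922]
tcp_rot: [0.5, 0.5, -0.5, 0.5]
contact_force: [-0.5, 0.4, 0.5]
opening: 0.999
```

Emit:
{"api": "play_rows", "payload": {
  "claw": [60,90,110,130,150,180,200,200,200,200],
  "travel": [
    [0,0,0],
    [0,0,0],
    [0,0,0],
    [0,0,0],
    [0,0,0],
    [0,0,0],
    [0,0,0],
    [0,0,0],
    [0,0,0],
    [0,0,0]
  ],
  "dr": [
    [0,0,0],
    [0,0,0],
    [0,0,0],
    [0,0,0],
    [0,0,0],
    [0,0,0],
    [0,0,0],
    [0,0,0],
    [0,0,0],
    [0,0,0]
  ],
  "force": 50
}}

```text
time: 46.45
eef_pos: [0.5849, -0.3406, 0.0929]
tcp_rot: [0.5, 0.499, -0.5, 0.501]
contact_force: [-2.8, 0.5, 5.4]
opening: 0.557
```

Emit:
{"api": "play_rows", "payload": {
  "claw": [200,200,200,200,200,200,200,200,200,200,200,200],
  "travel": [
    [-0.005,0,0],
    [-0.01,0,0],
    [-0.02,0,0],
    [-0.035,0,0],
    [-0.05,0,0],
    [-0.068,0,0],
    [-0.086,0,0],
    [-0.104,0,0],
    [-0.12,0,0],
    [-0.13,0,0],
    [-0.133,0,0],
    [-0.133,0,0]
  ],
  "dr": [
    [0,0,0],
    [0,0,0],
    [0,0,0],
    [0,0,0],
    [0,0,0],
    [0,0,0],
    [0,0,0],
    [0,0,0],
    [0,0,0],
    [0,0,0],
    [0,0,0],
    [0,0,0]
  ]
}}

```text
time: 47.65
eef_pos: [0.5848, -0.3404, 0.2262]
tcp_rot: [0.5, 0.499, -0.5, 0.501]
contact_force: [-0.5, 0.8, -5.2]
opening: 0.559
```

```bash
python3 -c "
from h import *
go((.5328,-.0694,.23,16.35))
c=shot('scene','p')"; python3 cmp.py p 1 | grep -v tin; 
```

```text
t 47.65 tcp [ 0.5848 -0.3404  0.2262] jaw deg -0.0 toolx [ 0.0017 -0.0015 -1.    ] q [-0.6768  0.2925  1.5786 -0.0002  1.2682 -0.6768] F [-0.4763  0.7887 -5.2145] open 0.5588
(0.5328, -0.0694, 0.23, 16.35) ->jaw 16.4 travel [-0.0044 -0.052  -0.271 ] dr [-0.2854  0.0018 -0.0014]
scene before bottle 761 uv [339.8213 191.8344] mean [0.52   0.0324 0.1368] [0.5109 0.0343] [0.0555 0.0572] 83.66548919677734
scene now bottle 760 uv [339.3711 192.1895] mean [0.5207 0.0314 0.1368] [0.512 0.033] [0.0563 0.0553] 67.09046173095703Traceback (most recent call last):
  File "cmp.py", line 5, in <module>
    a=dict(np.load(f'{n}0.npz')); b=shot(n,sys.argv[1]) if len(sys.argv)<3 else dict(np.load(f'{n}_{sys.argv[1]}.npz'))
                                                                                     ~~~~~~~^^^^^^^^^^^^^^^^^^^^^^^^^^
    fid = stack.enter_context(open(os.fspath(file), "rb"))
                              ~~~~^^^^^^^^^^^^^^^^^^^^^^^
FileNotFoundError: [Errno 2] No such file or directory: 'top_p.npz'
```

View pics/scene_p.png

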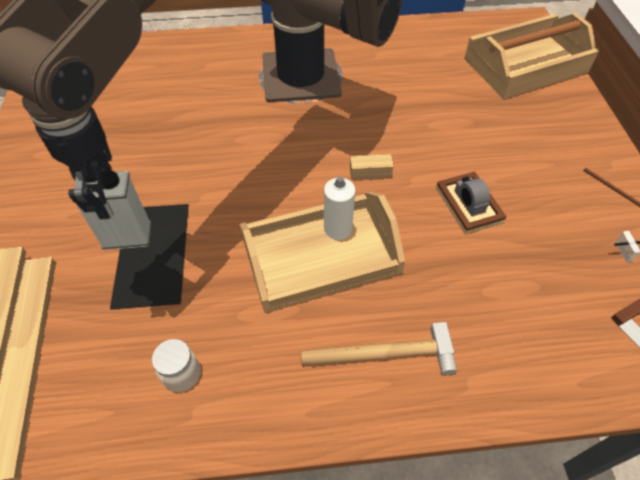

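The tin is held upright at (115,215). Carrying it home.

Emit:
{"api": "play_rows", "payload": {
  "claw": [200,200,200,200,200,200,200,200,200,200,200,200,200,200,200,200,200,200,200,200],
  "travel": [
    [-0.002,-0.002,-0.008],
    [-0.004,-0.004,-0.02],
    [-0.004,-0.007,-0.035],
    [-0.004,-0.01,-0.052],
    [-0.004,-0.013,-0.07],
    [-0.004,-0.017,-0.088],
    [-0.004,-0.02,-0.106],
    [-0.004,-0.024,-0.124],
    [-0.004,-0.027,-0.142],
    [-0.004,-0.031,-0.16],
    [-0.004,-0.034,-0.178],
    [-0.004,-0.038,-0.196],
    [-0.004,-0.041,-0.214],
    [-0.004,-0.044,-0.23],
    [-0.004,-0.047,-0.244],
    [-0.004,-0.049,-0.255],
    [-0.004,-0.051,-0.263],
    [-0.004,-0.052,-0.268],
    [-0.004,-0.052,-0.2704],
    [-0.004,-0.052,-0.2704]
  ],
  "dr": [
    [-0.01,0.001,-0.001],
    [-0.02,0.002,-0.001],
    [-0.04,0.002,-0.001],
    [-0.06,0.002,-0.001],
    [-0.08,0.002,-0.001],
    [-0.1,0.002,-0.001],
    [-0.12,0.002,-0.001],
    [-0.14,0.002,-0.001],
    [-0.16,0.002,-0.001],
    [-0.18,0.002,-0.001],
    [-0.2,0.002,-0.001],
    [-0.22,0.002,-0.001],
    [-0.235,0.002,-0.001],
    [-0.25,0.002,-0.001],
    [-0.26,0.002,-0.001],
    [-0.27,0.002,-0.001],
    [-0.28,0.002,-0.001],
    [-0.2854,0.002,-0.001],
    [-0.2854,0.002,-0.001],
    [-0.2854,0.002,-0.001]
  ]
}}

```text
time: 49.7
eef_pos: [0.5326, -0.0699, 0.229]
tcp_rot: [0.424, 0.566, -0.424, 0.566]
contact_force: [0.0, 0.2, -3.8]
opening: 0.555
```

```bash
python3 -c "
from h import *
go((.5328,-.070,.103,16.35))"
```

```text
t 49.7 tcp [ 0.5326 -0.0699  0.229 ] jaw deg 16.35 toolx [-0.0006  0.0011 -1.    ] q [-0.3198 -0.0163  1.9169  0.0009  1.2419 -0.6054] F [ 0.0491  0.1549 -3.7699] open 0.5555
(0.5328, -0.07, 0.103, 16.35) ->jaw 16.4 travel [0.126  0.0002 0.0004] dr [-0.     -0.0012  0.0003]
```

Emit:
{"api": "play_rows", "payload": {
  "claw": [200,200,200,200,200,200,200,200,200,200,200,200],
  "travel": [
    [0.01,0,0],
    [0.025,0,0],
    [0.04,0,0],
    [0.055,0,0],
    [0.07,0,0],
    [0.085,0,0],
    [0.1,0,0],
    [0.112,0,0],
    [0.12,0,0],
    [0.124,0,0],
    [0.126,0,0],
    [0.126,0,0]
  ],
  "dr": [
    [0,-0.001,0],
    [0,-0.001,0],
    [0,-0.001,0],
    [0,-0.001,0],
    [0,-0.001,0],
    [0,-0.001,0],
    [0,-0.001,0],
    [0,-0.001,0],
    [0,-0.001,0],
    [0,-0.001,0],
    [0,-0.001,0],
    [0,-0.001,0]
  ]
}}

```text
time: 50.9
eef_pos: [0.5327, -0.0698, 0.1033]
tcp_rot: [0.424, 0.566, -0.424, 0.566]
contact_force: [0.2, 1.1, -5.0]
opening: 0.556
```

```bash
python3 -c "
from h import *
go((.5328,-.070,.097,16.35))
c=shot('scene','q')
q=project(c,np.array([.533,-.069,.08])).astype(int)
cv2.imwrite('pics/qc.png',cv2.resize(c['img'][q[1]-75:q[1]+75,q[0]-90:q[0]+90,::-1],None,fx=3,fy=3,interpolation=2))"
```

```text
t 50.9 tcp [ 0.5327 -0.0698  0.1033] jaw deg 16.35 toolx [ 0.0002 -0.     -1.    ] q [-0.3192  0.1298  2.0126  0.      0.9991 -0.6045] F [ 0.2334  1.1364 -4.9677] open 0.5558
(0.5328, -0.07, 0.097, 16.35) ->jaw 16.4 travel [ 0.0063 -0.      0.0002] dr [-0.0001  0.0001 -0.0001]
```

View pics/qc.png

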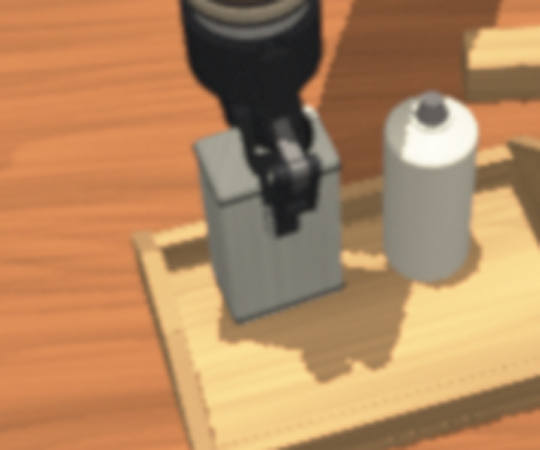

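The tin is just above its spot at (270,230), beside the bottle. Lowering to contact.

Emit:
{"api": "play_rows", "payload": {
  "claw": [200,200,200,200,200,200],
  "travel": [
    [0.002,0,0],
    [0.004,0,0],
    [0.0055,0,0],
    [0.0063,0,0],
    [0.007,0,0],
    [0.007,0,0]
  ],
  "dr": [
    [0,0,0],
    [0,0,0],
    [0,0,0],
    [0,0,0],
    [0,0,0],
    [0,0,0]
  ]
}}

```text
time: 51.55
eef_pos: [0.5331, -0.0699, 0.0979]
tcp_rot: [0.424, 0.566, -0.424, 0.566]
contact_force: [-4.6, 2.2, 5.7]
opening: 0.554
```

Emit:
{"api": "play_rows", "payload": {
  "claw": [100,80,50,20,0,0,0,0,0,0,0,0,0,0],
  "travel": [
    [0,0,0],
    [0,0,0],
    [0,0,0],
    [0,0,0],
    [0,0,0],
    [0,0,0],
    [-0.01,0,0],
    [-0.03,0,0],
    [-0.05,0,0],
    [-0.075,0,0],
    [-0.1,0,0],
    [-0.13,0,0],
    [-0.15,0,0],
    [-0.15,0,0]
  ],
  "dr": [
    [0,0,0],
    [0,0,0],
    [0,0,0],
    [0,0,0],
    [0,0,0],
    [0,0,0],
    [0,0,0],
    [0,0,0],
    [0,0,0],
    [0,0,0],
    [0,0,0],
    [0,0,0],
    [0,0,0],
    [0,0,0]
  ]
}}

```text
time: 52.95
eef_pos: [0.535, -0.0704, 0.2527]
tcp_rot: [0.425, 0.563, -0.423, 0.569]
contact_force: [0.0, 0.2, 1.9]
opening: 1.002
```

```bash
python3 -c "
from h import *
go((.5,-.36,.27,0))"
```

```text
t 52.95 tcp [ 0.535  -0.0704  0.2527] jaw deg 16.36 toolx [ 0.0085 -0.003  -1.    ] q [-0.3189 -0.0354  1.8917 -0.0002  1.2762 -0.6044] F [0.0194 0.2284 1.8739] open 1.0017
(0.5, -0.36, 0.27, 0) ->jaw 0 travel [-0.0167 -0.115   0.2681] dr [ 0.2855  0.0042 -0.0081]
```

Moving aside so the top camera can check.

Emit:
{"api": "play_rows", "payload": {
  "claw": [0,0,0,0,0,0,0,0,0,0,0,0],
  "travel": [
    [-0.005,-0.005,0.01],
    [-0.01,-0.014,0.035],
    [-0.017,-0.03,0.07],
    [-0.017,-0.045,0.105],
    [-0.017,-0.06,0.14],
    [-0.017,-0.075,0.175],
    [-0.017,-0.09,0.21],
    [-0.017,-0.102,0.24],
    [-0.017,-0.11,0.258],
    [-0.017,-0.115,0.268],
    [-0.017,-0.115,0.268],
    [-0.017,-0.115,0.268]
  ],
  "dr": [
    [0,0,0],
    [0,0,0],
    [0,0,0],
    [0,0,0],
    [0,0,0],
    [0,0,0],
    [0,0,0],
    [0,0,0],
    [0,0,0],
    [0,0,0],
    [0,0,0],
    [0,0,0]
  ]
}}

```text
time: 54.15
eef_pos: [0.5001, -0.359, 0.2699]
tcp_rot: [0.425, 0.563, -0.422, 0.569]
contact_force: [1.0, -0.4, 0.1]
opening: 1.001
```

```bash
python3 cmp.py z; python3 rest.py zz; python3 -c "
from h import *
for n in ('scene','top'):
    a=dict(np.load(f'{n}0.npz'));b=dict(np.load(f'{n}_z.npz'))
    for nm,u in dict(hammer=(.80,.02),jar=(.78,-.26),off=(.41,.1)).items():
        pass
    for t,c in (('0',a),('z',b)):
        W=cloud(c);x,y,z=W[...,0],W[...,1],W[...,2]
        for nm,m in dict(hammer=(x>.7)&(x<.9)&(y>-.12)&(y<.25)&(z>.01)&(z<.1),jar=(x>.66)&(x<.85)&(y>-.35)&(y<-.18)&(z>.01)&(z<.1),offcut=(x>.35)&(x<.46)&(y>0)&(y<.2)&(z>.012)&(z<.06)).items(): print(n,t,nm,m.sum(),W[m].mean(0))
"
```

```text
scene before bottle 761 uv [339.8213 191.8344] mean [0.52   0.0324 0.1368] [0.5109 0.0343] [0.0555 0.0572] 83.66548919677734
scene before tin 1374 uv [285.3319 203.3224] mean [ 0.5418 -0.0678  0.1436] [ 0.5329 -0.0675] [0.0497 0.0772] 16.009416580200195
scene now bottle 758 uv [339.3245 192.0712] mean [0.5205 0.0314 0.1369] [0.5112 0.0329] [0.0567 0.0559] 65.72917175292969
scene now tin 1379 uv [285.1022 203.6062] mean [ 0.5423 -0.0683  0.1435] [ 0.5327 -0.0681] [0.0513 0.0774] 15.09200382232666
top before bottle 868 uv [295.3422 274.5864] mean [0.5076 0.032  0.1387] [0.5091 0.0329] [0.0569 0.0555] 1.3395172357559204
top before tin 1302 uv [354.6014 262.2442] mean [ 0.53   -0.0687  0.1479] [ 0.5319 -0.0698] [0.0485 0.0766] 16.403854370117188
top now bottle 874 uv [295.9371 274.159 ] mean [0.5083 0.031  0.1388] [0.5093 0.0311] [0.0563 0.0554] 2.0744361877441406
top now tin 1306 uv [354.742  261.9602] mean [ 0.5305 -0.0689  0.148 ] [ 0.5323 -0.07  ] [0.0485 0.0767] 16.151947021484375
scene tape 818 [0.4714 0.3155] [0.0776 0.0385] 15.8071870803833 top z 0.07380947446398498 rim [0.4707 0.3181] [0.1355 0.0935] 13.177918434143066
top tape 959 [0.4693 0.3139] [0.0785 0.0376] 14.30493450164795 top z 0.07301444426560308 rim [0.4704 0.3158] [0.1325 0.0919] 12.821436882019043
scene 0 hammer 2811 [0.7851 0.0874 0.023 ]
scene 0 jar 1850 [ 0.7881 -0.265   0.061 ]
scene 0 offcut 764 [0.3746 0.1226 0.0326]
scene z hammer 2806 [0.7852 0.0871 0.0229]
scene z jar 1854 [ 0.7881 -0.2649  0.0609]
scene z offcut 765 [0.375  0.1226 0.0329]
top 0 hammer 1973 [0.7792 0.0865 0.0216]
top 0 jar 1202 [ 0.7713 -0.2656  0.0604]
top 0 offcut 891 [0.3793 0.1163 0.0373]
top z hammer 1962 [0.7793 0.0869 0.0217]
top z jar 1201 [ 0.7712 -0.2656  0.0603]
top z offcut 893 [0.3794 0.1163 0.0372]
```

View pics/top_z.png

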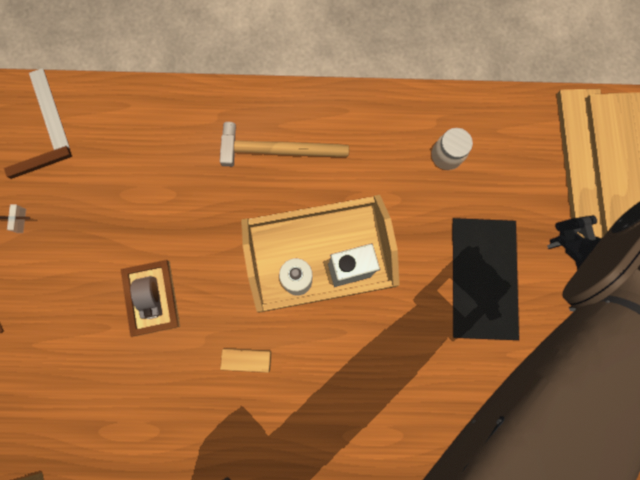

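View pics/scene_z.png

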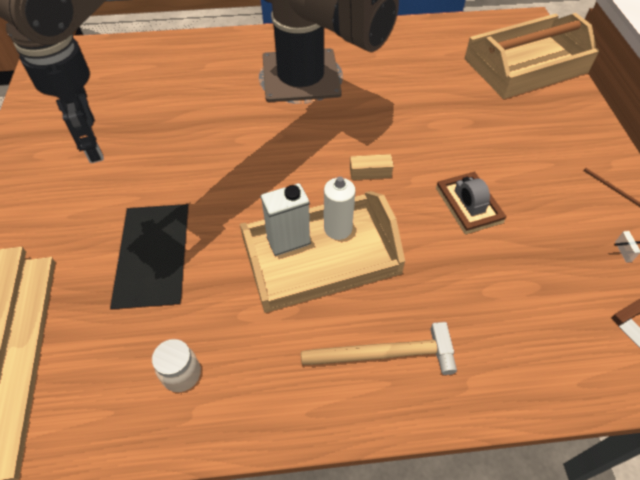

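Both views show the bottle at top-view (296,275), the tin at (354,263) and the tape in the pocket at (148,297), all upright, with nothing else moved. Handing in.

```bash
python3 -c "
from plant import ctrl
print(ctrl.sign_off())"
```

```text
the job is handed in; nothing more can be done
None
```

The job is done and handed in at about 54 s of the 128 s allowed. I moved the tin and then the bottle to the mat, stood the tape measure lengthwise in the rest's pocket, then put the bottle and the tin back in the tote.

My last checks, from both cameras just before handing in:

| Item | Result |
|---|---|
| Bottle | Upright, about 1 mm from where it started |
| Tin | Upright, about 0.6 mm from where it started; the yaw change was 0.3° in the top view and 0.9° in the scene view |
| Tape measure | Upright in the pocket, top at 73 mm, about 2–3 mm sideways of the pocket's centre and 1–3° off its length |
| Hammer, jar, offcut | Unmoved to within 0.4 mm |

No check failed. The two views differed by 1–2 mm and 1–2° on the tape's exact position, which is about the calibration error, so I left it as it stood. The highest force I read on the wrist at the end of a move was about 8 N.

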